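Gauge the sample and move the lot tray to release or hold

TASK

Check this lot: set the sample cap (black, with the yellow dot) flat in the bench gauge and slide the jaw gently shut until both jaws press on it, and read the size. Put the sample and every brown carton into the blue tray, and only then slide the loaded tray along the bench, without lifting it, squarely inside the green outline if the cap measures 58 mm or less, or inside the red outline if it is larger. Finish with the empty gauge pushed shut, and leave the bottle, the stack of discs and the white trim plate where they are.

Things in the scene. Friction and masses are not known exactly. Their poses are not given: they have to be found in the camera images.
- carton_1: closed brown cardboard carton with white labels, 66 x 66 mm and 60 mm high, 80 to 150 g; origin: centre of its underside, z up. Two or three cartons are on the bench, standing in a row with the white card in any order
- carton_2: closed brown cardboard carton with white labels, 66 x 66 mm and 60 mm high, 80 to 150 g; origin: centre of its underside, z up. Two or three cartons are on the bench, standing in a row with the white card in any order
- carton_3: closed brown cardboard carton with white labels, 66 x 66 mm and 60 mm high, 80 to 150 g; origin: centre of its underside, z up. Two or three cartons are on the bench, standing in a row with the white card in any order
- sample_1: black plastic cap with a white face and a yellow dot on top, a disc 28 mm high, about 40 g; its diameter lies between 52 and 56 mm or between 60 and 64 mm and is found by gauging; origin: centre of its underside, z up. Exactly one of sample_1 to sample_4 is on the bench; it starts on the white card
- sample_2: black plastic cap with a white face and a yellow dot on top, a disc 28 mm high, about 40 g; its diameter lies between 52 and 56 mm or between 60 and 64 mm and is found by gauging; origin: centre of its underside, z up. Exactly one of sample_1 to sample_4 is on the bench; it starts on the white card
- sample_3: black plastic cap with a white face and a yellow dot on top, a disc 28 mm high, about 40 g; its diameter lies between 52 and 56 mm or between 60 and 64 mm and is found by gauging; origin: centre of its underside, z up. Exactly one of sample_1 to sample_4 is on the bench; it starts on the white card
- sample_4: black plastic cap with a white face and a yellow dot on top, a disc 28 mm high, about 40 g; its diameter lies between 52 and 56 mm or between 60 and 64 mm and is found by gauging; origin: centre of its underside, z up. Exactly one of sample_1 to sample_4 is on the bench; it starts on the white card
- card: white plastic card lying fixed on the bench, 95 x 95 mm, 3 mm thick; the sample starts on it; origin: centre of its underside
- gauge: bench gauge, a grey base with a flat steel top, 72 mm along its x, 250 mm along its y, top 22 mm above the bench, fixed to the bench; origin: centre of its underside. Its jaws close along its own y. The sample stands on the steel top, anywhere between the jaws; the closing jaw pushes it along to the fixed jaw
- fixed_jaw (a point): fixed jaw of the gauge, 60 mm wide, 28 mm high above the steel top; this point: on the steel top, at the middle of its measuring face, which looks to the gauge's +y (the face lies 100 mm on the -y side of the gauge's origin)
- sliding_jaw (a point): sliding jaw carried by the carriage, 60 mm wide, 14 mm thick, 28 mm high; this point: on the steel top, at the middle of its measuring face, which looks to the gauge's -y. A steady push of 5 to 10 N on the sample is a good reading; over 60 N is too hard
- carriage (a joint): opening between the two measuring faces in m (the gauge's reading): 0 shut, 0.112 fully open, grows as the carriage moves to the gauge's +y; starts 0.082 to 0.108; slides with about 1.2 N friction and stays where it is left
- thumb_post (a point): point 13 mm below the top of the black thumb post by which the carriage is slid; the post is 14 mm thick along the gauge's y, 26 mm along its x, stands 36 mm behind the sliding jaw's face and reaches from 40 to 96 mm above the bench (this point is 82 mm up); pinch it from above across the gauge's y
- tray: blue open tray, 200 mm along its x, 170 mm along its y, walls 30 mm high and 5 mm thick, floor 5 mm thick, 0.4 kg, with a black bar handle beyond each y end; inside 190 x 160 mm, room for three cartons and the sample in two rows of two (centres about 50 mm (40 mm for the sample) from the tray's centre in x and 40 mm in y); origin: centre of its underside
- tray_handle_left (a point): middle of the bar handle at the tray's +y end: bar 100 mm long along the tray's x, 10 mm thick (y), 12 mm high, its centre 60 mm above the bench and 118 mm from the tray's centre (33 mm outside the wall, open below); pinch it from above across the tray's y with the fingers opened about 40 mm
- tray_handle_right (a point): the same at the tray's -y end
- zone_green: tape outline on the bench, bright green (seen only, no height); inside it measures 240 mm along its own x and 290 mm along its own y; origin: its centre. The two outlines lie left and right of the tray; which is left varies
- zone_red: tape outline on the bench, red (seen only, no height); inside it measures 240 mm along its own x and 290 mm along its own y; origin: its centre. The two outlines lie left and right of the tray; which is left varies
- bottle: white square bottle with a red cap, 62 mm wide, 130 mm high, beyond the tray; leave alone
- discs: stack of white discs, one piece, 50 mm across, 36 mm high, beyond the tray; leave alone
- trim: white trim plate with round ends, 150 x 35 x 10 mm, beyond the tray; leave alone
Things that resemble listed ones, but are neither listed nor needed, are in the scene too. What is shaped like the sample_2 but orange or turquoise is not meant. What is shaped like the carton_1 but grey is not meant.

How it is judged:
By the outcome, as a careful person would: the job done as asked, in the order asked, and still so for the second after the job is handed in, with the robot touching nothing.
Of sample_1, sample_2, sample_3, sample_4 only 1 to 1 are there at a start; the rules pass over those that are not, and their reading is None.
Of carton_1, carton_2, carton_3 only 2 to 3 are there at a start; the rules pass over those that are not, and their reading is None.
At some moment in a run one of carton_1, carton_2, carton_3 may be knocked a few centimetres aside while the robot is not near it.
Once in a run the grip may slacken for a moment while it holds something.
It also fails if it takes over 210 s, if anything falls off the work surface, if the arm or the gripper's body presses on something with over 40 N, if the wrist force passes 120 N, or if a joint passes its speed limit or range.

ROBOT

A 6-joint arm with a two-finger parallel gripper is mounted at the origin on the work surface. World frame = base frame: x ahead of the robot, y to its left, z up, the work surface at z = 0. Lengths are in m, angles in rad, forces in N, time in s.
With the tool pointing down it reaches from about 0.375 to 0.975 m from the base axis. Payload 3.8 kg.
Tool frame: the origin (TCP) lies between the finger pads; the fingertips stand 8 mm ahead of it and the grasp point (between the pads) lies 11 mm behind it (tcp_to_tips is the distance from the TCP to the fingertips, in m); z points along the fingers, y is the line along which they close (so a half turn about z gives the same grasp; the last joint's range is limited). The gripper opens to 85 mm and grips with 20 to 120 N. Pads are 22 mm wide; open, the fingers measure 114 mm over their backs; the gripper's body (76 mm by 85 mm) begins 54 mm behind the grasp point. The pads swing forward as they close: fully open they stand 13 mm farther back than shut.
Start: joints at [1.214, 0.264, 1.604, -0, 1.274, -0.037], TCP at [0.212, 0.641, 0.217] pointing down, gripper open.
Joint ranges: [-2.63, 2.63], [-0.94, 2.18], [0.31, 2.57], [-1.31, 4.45], [0, 2.66], [-2.55, 2.55]. Speed limits (rad/s): [2.57, 2.57, 3.14, 3.14, 3.14, 3.14].

INTERFACE

Orientations are given as a rotation vector (axis times angle).
In Python, from workcell import * gives the robot as it stands.
- The arm moves only by the tool move_arm, never from a script. Its argument "series" is one flat list of numbers, 7 for each row, row after row: the finger opening in cm, from 0 to 8.54, then the shift along the tool's x, y, z in cm, then the turn, a rotation vector about the tool's x, y, z in degrees. A call has 1 to 5 rows; each row shifts and turns the commanded pose from where the row before left it, along the tool's axes as they then stand; what a row does not reach is not made up. A row lasts 1/8 s, in which the tool goes at most 62.5 mm and 10.7 degrees, less where a joint would pass 70% of its speed; a pose out of reach is approached as far as the arm can. A call is refused whole if a number of a shift passes 6.25 or a number of a turn 10.7, either way. A call with a gripper value outside its range is refused whole. The fingers move at their own pace and stop on an object; "grip_force" is the grip in N (left out, the last holds). Time passes only in rows, so rows that do not move let the fingers close. It gives the time, the measured TCP pose, the force, the opening and the grip force at its end, in the units of the state.
- read_state(): the state, without advancing time (a new reading comes with each control period).
- read_camera(name): name is "scene" or "top" or "wrist"; returns the picture (384x512x3 uint8, red, green, blue); there is no depth.
- calibration(name): a dict with "camera_matrix" (3x3 intrinsics, pixels), "k1" (the pictures are not rectified: a ray, as slopes to the right and down, at radius r is drawn at 1 + k1 r^2 times it, then the intrinsics apply), "rvec" (rotation vector, rad) and "tvec" (3), from world to camera coordinates, as OpenCV has them. Camera axes: x right, y down, z forward; pixel columns grow to the right and rows downward; lengths in m; the calibration is good to about 2 mm. A picture is of the moment at which its call begins: read the wrist's pose just before it. calibration takes no time and is no camera call; for the wrist camera it gives the pose at the moment of the call.
- finish_job(): hands the job in; it is judged then, once.
The state is a dict: "time": time; "q": joint angles; "joint_vel": joint speeds; "joint_torque": joint torques, N m; "tool_pos": TCP position; "tcp_rot": TCP orientation; "wrist_force": force on the tool from outside, world axes, zero at the start; "torque": the same for the moment, N m; "width": opening from 0.0 (shut) to 1.0 (fully open); "grip_force": force on a finger pad.
Only numpy, scipy, OpenCV 4.12 (cv2) and the standard library are available. Lean on these libraries where they do the work, as an engineer would, in place of code of your own. Each camera call takes 0.05 s, during which the arm holds its last target. There are 200 camera calls.

## Working session

There is one attempt and no reset: what is moved stays moved. The work goes in short steps, Python scripts to look and compute and a tool call to move; the robot and the scene stay as the last step left them, time stands still between calls to the robot, and variables do not carry over. Pictures are saved under pics/ and viewed, at most 14 in all, crops included, and the job is handed in when it is done.

Besides the shell and the picture viewer there is one more tool, called as name(argument=value, ...) on one line, values as JSON. move_arm: Moves the arm, as the interface text tells. Its arguments: {"type":"object","properties":{"series":{"type":"array"},"grip_force":{"type":"number"}},"required":["series"]}

```bash
ls; mkdir -p pics
python3 - <<'E'
from workcell import *
import cv2
for n in ("scene","top"):
    im=read_camera(n); cv2.imwrite(f"pics/{n}0.png",cv2.resize(im[:,:,::-1],(800,600),interpolation=cv2.INTER_CUBIC)); cv2.imwrite(f"{n}0_raw.png",im[:,:,::-1])
    print(n,calibration(n))
s=read_state(); print(s)
E
```

```text
pics
scene {'camera_matrix': array([[438.77616862,   0.        , 256.13221583],
       [  0.        , 438.77616862, 190.62347748],
       [  0.        ,   0.        ,   1.        ]]), 'k1': -0.09752795255595566, 'rvec': array([ 1.566919  ,  2.29271556, -0.642639  ]), 'tvec': array([ 0.13154559, -0.38141895,  1.57644445])}
top {'camera_matrix': array([[369.96736354,   0.        , 257.92596959],
       [  0.        , 369.96736354, 187.84848098],
       [  0.        ,   0.        ,   1.        ]]), 'k1': -0.05277812220648051, 'rvec': array([ 2.1473064 , -2.07058888,  0.23078524]), 'tvec': array([0.02709531, 0.54491483, 1.09789136])}
{'time': 0.1, 'q': array([ 1.21409965e+00,  2.64676241e-01,  1.60531097e+00, -3.33718090e-05,
        1.27370684e+00, -3.69057056e-02]), 'joint_vel': array([ 0.00033058, -0.00188798, -0.00121858,  0.0004043 ,  0.00047199,
        0.00091304]), 'joint_torque': array([ 1.46323064e-04, -5.16702569e+01, -3.68588948e+01, -7.41740655e-05,
        6.23510961e-03, -6.82411866e-06]), 'tool_pos': array([0.21196023, 0.64008953, 0.21614791]), 'tcp_rot': array([-0.50011284, -3.1011443 ,  0.00324657]), 'wrist_force': array([ 0.30492109,  0.59711921, -0.65566732]), 'torque': array([ 0.03487619, -0.00555371, -0.02529805]), 'grip_force': 0.0, 'width': 1.0011917777986639}
```

View pics/top0.png

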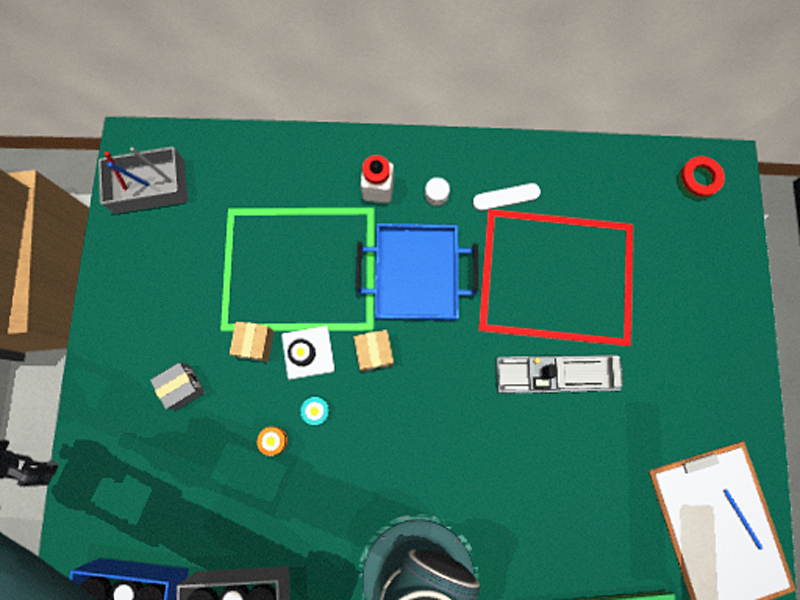

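View pics/scene0.png

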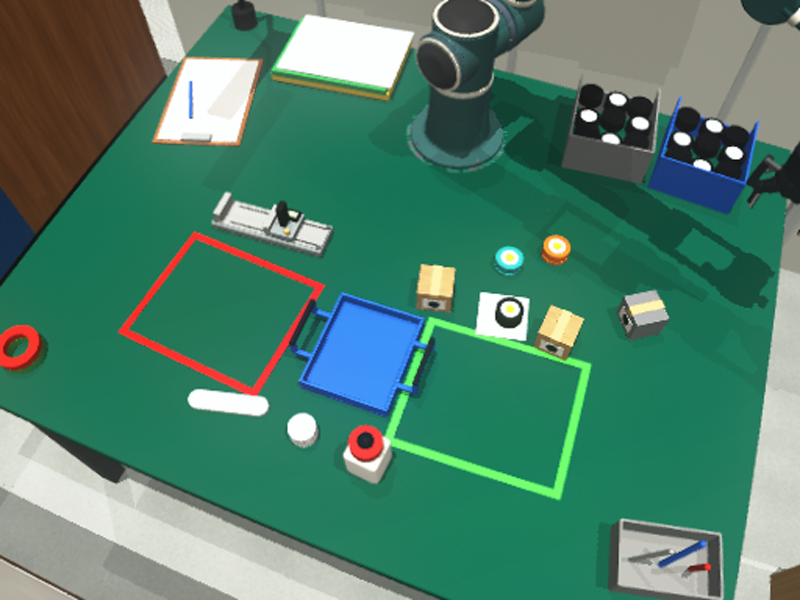

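```bash
cat > h.py <<'E'
import numpy as np, cv2
from scipy.optimize import minimize
from scipy.spatial.transform import Rotation as R
from workcell import *
def proj(P,c):
    P=np.atleast_2d(P); X=(R.from_rotvec(c["rvec"]).as_matrix()@P.T).T+c["tvec"]
    s=X[:,:2]/X[:,2:]; s=s*(1+c["k1"]*(s**2).sum(1,keepdims=True))
    K=c["camera_matrix"]; return s@np.diag([K[0,0],K[1,1]])+K[:2,2]
def unproj(px,z,c):
    u=cv2.undistortPoints(np.float64(px).reshape(-1,1,2),c["camera_matrix"],np.array([c["k1"],0,0,0.])).reshape(-1,2)
    Rm=R.from_rotvec(c["rvec"]).as_matrix(); o=-Rm.T@c["tvec"]; d=np.c_[u,np.ones(len(u))]@Rm
    return o+d*((z-o[2])/d[:,2])[:,None]
def ortho(im,c,x0,x1,y0,y1,z,s=1000):   # rows: x decreasing downward, cols: y decreasing to the right
    xs=np.arange(x1,x0,-1/s); ys=np.arange(y1,y0,-1/s); Y,X=np.meshgrid(ys,xs)
    m=proj(np.c_[X.ravel(),Y.ravel(),np.full(X.size,z)],c).astype(np.float32).reshape(*X.shape,2)
    return cv2.remap(im,m[...,0],m[...,1],cv2.INTER_LINEAR)
def box(x,y,a,lx,ly,z0,z1):
    c=np.array([[i*lx/2,j*ly/2,k] for i in(-1,1) for j in(-1,1) for k in(z0,z1)])
    c[:,:2]=c[:,:2]@np.array([[np.cos(a),np.sin(a)],[-np.sin(a),np.cos(a)]])+[x,y]; return c
def cyl(x,y,a,d,_,z0,z1):
    t=np.arange(0,6.28,.2); return np.array([[x+d/2*np.cos(u),y+d/2*np.sin(u),k] for u in t for k in(z0,z1)])
def fit(mask,c,shape,dims,p0):
    S=8; m=mask.astype(np.uint8)
    def cost(p):
        h=cv2.convexHull(proj(shape(*p,*dims),c).astype(np.float32))
        b=np.zeros(m.shape,np.uint8); cv2.fillPoly(b,[np.round(h*256).astype(np.int32)],1,cv2.LINE_8,8)
        return 1-(b&m).sum()/((b|m).sum()+1e-9)
    best=None
    for k in range(3):
        p0=np.array(p0 if best is None else best.x,float)
        sim=np.vstack([p0,p0+[.012,0,0],p0+[0,.012,0],p0+[0,0,.2]])
        r=minimize(cost,p0,method="Nelder-Mead",options=dict(initial_simplex=sim,xatol=1e-4,fatol=1e-5))
        if best is None or r.fun<best.fun: best=r
    return best.x.round(4),round(best.fun,3)
def comps(mask,amin=60):
    n,l,s,ct=cv2.connectedComponentsWithStats(mask.astype(np.uint8)); return [(l==i,s[i],ct[i]) for i in range(1,n) if s[i,4]>amin]
def go(x,y,z,yaw=None,frm=None):
    """per-row tool shift (cm) and turn (deg); yaw = angle of tool y axis (closing line) from world x, deg"""
    s=read_state() if frm is None else frm; p=s["tool_pos"]; M=R.from_rotvec(s["tcp_rot"]); yv=M.apply([0,1,0]); cur=np.degrees(np.arctan2(yv[1],yv[0]))
    d=0 if yaw is None else (yaw-cur+90)%180-90
    print("local shift cm",(M.inv().apply(np.array([x,y,z])-p)*100).round(2),"turn z deg",round(-d,2),"cur yaw",round(cur,2),"q6",s["q"][5].round(2),"t",s["time"])
E
python3 - <<'E'
from h import *
im=cv2.imread("top0_raw.png"); c=calibration("top"); hsv=cv2.cvtColor(im,cv2.COLOR_BGR2HSV); H,S,V=cv2.split(hsv)
for n,pts in dict(tan=(250,341),tan2=(373,350),gr=(230,270),rd=(485,270),bl=(415,270),gauge=(590,373),cap=(292,352)).items():
    print(n,hsv[int(pts[1]/1.5625),int(pts[0]/1.5625)])
br=(H>8)&(H<28)&(S>60)&(V>90)
for m,s,ct in comps(br,80): print("brown",s,(ct*1.5625).round(), unproj([ct],.06,c).round(3))
bl=(H>100)&(H<120)&(S>120)&(V>120)
for m,s,ct in comps(bl,500): print("blue",s,(ct*1.5625).round(),unproj([ct],.02,c).round(3))
for n,mm in dict(green=(H>50)&(H<65)&(V>170)&(S>120),red=((H<6)|(H>174))&(S>150)&(V>150)).items():
    for m,s,ct in comps(mm,150):
        q=np.argwhere(m)[:,::-1].astype(float); w=unproj(q,0,c)[:,:2].astype(np.float32); print(n,s,cv2.minAreaRect(w*1000))
E
```

```text
tan [ 28  74 248]
tan2 [ 29  70 248]
gr [ 59 160 233]
rd [  0 215 250]
bl [107 184 248]
gauge [ 30   6 228]
cap [103  15 156]
brown [  4 108  20 106 972] [ 23. 258.] [[0.588 0.835 0.06 ]]
brown [147 206  26  24 407] [249. 339.] [[0.44  0.347 0.06 ]]
brown [227 211  25  26 405] [373. 350.] [[0.429 0.101 0.06 ]]
brown [100 238  22  17 131] [172. 384.] [[0.346 0.49  0.06 ]]
brown [164 273  20  19 187] [272. 441.] [[0.248 0.286 0.06 ]]
brown [415 282  95 102 813] [719. 516.] [[ 0.135 -0.566  0.06 ]]
blue [ 231  143   71   62 3279] [416. 272.] [[0.599 0.021 0.02 ]]
green [141 133  98  79 804] ((605.829345703125, 273.1579895019531), (268.0079040527344, 315.9087219238281), 2.519716501235962)
green [166 189  73  23 326] ((508.50177001953125, 227.64852905273438), (69.93062591552734, 235.23008728027344), 3.3529539108276367)
red [232  99  17  17 176] ((840.4926147460938, 119.20330810546875), (59.90238952636719, 55.45772171020508), 2.402562141418457)
red [438 100  26  25 351] ((854.7180786132812, -620.7363891601562), (90.5013656616211, 92.70091247558594), 85.38705444335938)
red [ 306  134   99   87 1445] ((608.2008666992188, -279.96881103515625), (319.0382995605469, 269.3790283203125), 86.03881072998047)
```

Run:
```python
from h import *
for n in ("top","scene"):
    im=cv2.imread(n+"0_raw.png"); c=calibration(n); H,S,V=cv2.split(cv2.cvtColor(im,cv2.COLOR_BGR2HSV))
    ng=~((H>65)&(H<95)&(S>90))
    k=np.ones((3,3),np.uint8)
    for nm,(x,y) in dict(c1=(.44,.347),c2=(.429,.101)).items():
        u,v=proj([x,y,.03],c)[0]; roi=np.zeros(H.shape,bool); r=20 if n=="top" else 30; roi[int(v-r):int(v+r),int(u-r):int(u+r)]=1
        m=ng&roi&~((H>50)&(H<65)&(S>100)); m=cv2.morphologyEx(m.astype(np.uint8),cv2.MORPH_OPEN,k)
        m=max(comps(m>0,20),key=lambda t:t[1][4])[0]
        print(n,nm,m.sum(),fit(m,c,box,(.066,.066,0,.06),(x,y,0.05)))
    bl=((H>100)&(H<120)&(S>120)&(V>100)).astype(np.uint8); bl=cv2.morphologyEx(bl,cv2.MORPH_OPEN,np.ones((9,9),np.uint8))
    cs=comps(bl>0,500)
    u=proj([.6,.02,.02],c)[0]; m=min(cs,key=lambda t:np.hypot(*(t[2]-u)))[0]
    print(n,"tray",fit(m,c,box,(.2,.17,0,.03),(.6,.02,0.0)))
im=cv2.imread("top0_raw.png"); c=calibration("top"); print("gauge guess",unproj([[558/1.5625,373/1.5625]],.022,c))
o1=ortho(im,c,.25,.55,-.45,-.10,.022,1100); o2=ortho(im,c,.2,.5,.05,.45,.03,1100)
w=max(o1.shape[1],o2.shape[1]); pad=lambda o:cv2.copyMakeBorder(o,0,0,0,w-o.shape[1],0)
o=np.vstack([pad(o1)[:300],pad(o2)[:300]]); cv2.imwrite("pics/crop1.png",o); print(o.shape)
```

```text
top c1 583 (array([ 0.4401,  0.3503, -0.0814]), np.float64(0.057))
top c2 535 (array([0.4311, 0.1017, 0.2323]), np.float64(0.033))
top tray (array([0.6015, 0.0197, 0.0218]), np.float64(0.084))
scene c1 705 (array([ 0.4407,  0.3485, -0.0604]), np.float64(0.045))
scene c2 664 (array([0.4317, 0.1014, 0.2616]), np.float64(0.028))
scene tray (array([0.6018, 0.0198, 0.0238]), np.float64(0.035))
gauge guess [[ 0.39906275 -0.27159003  0.022     ]]
(600, 440, 3)
```

View pics/crop1.png

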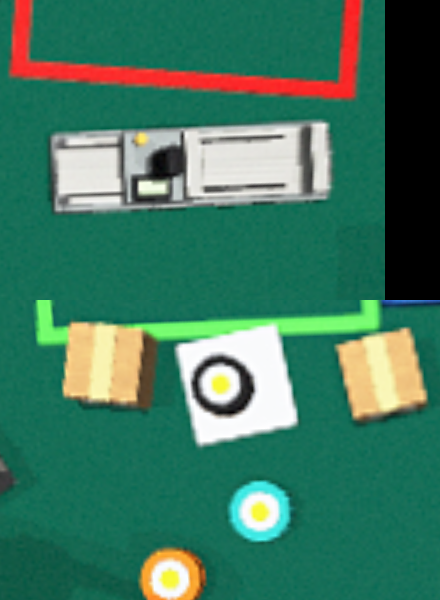

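Run:
```python
from h import *
for n in ("top","scene"):
    im=cv2.imread(n+"0_raw.png"); c=calibration(n); H,S,V=cv2.split(cv2.cvtColor(im,cv2.COLOR_BGR2HSV))
    u=proj([.4236,.249,.031],c)[0]; m=(H>20)&(H<34)&(S>100)&(V>150)
    for mm,s,ct in comps(m,3):
        if np.hypot(*(ct-u))<10: print(n,ct,unproj([ct],.031,c))
go(.424,.249,.15,0); print(R.from_rotvec(read_state()["tcp_rot"]).as_matrix().round(3)); w=calibration("wrist"); Rm=R.from_rotvec(w["rvec"]).as_matrix();print("wristcam at",-Rm.T@w["tvec"],"fwd",Rm[2],"right",Rm[0])
```

```text
top [191.85714286 224.80952381] [[0.42330407 0.24982811 0.031     ]]
scene [326.         197.36842105] [[0.42494916 0.24921863 0.031     ]]
local shift cm [-32.42 -30.45   6.68] turn z deg 71.68 cur yaw 71.68 q6 -0.04 t 0.1
[[-0.949  0.314 -0.001]
 [ 0.314  0.949 -0.002]
 [ 0.    -0.002 -1.   ]]
wristcam at [0.14310916 0.66279607 0.37208096] fwd [ 0.27059881 -0.09140226 -0.95834332] right [ 0.31458031  0.94922932 -0.00170779]
```

move_arm(series=[8.5,-4.05,-3.81,0.84,0,0,0,8.5,-4.05,-3.81,0.84,0,0,0,8.5,-4.05,-3.81,0.84,0,0,0,8.5,-4.05,-3.81,0.84,0,0,0,8.5,-4.05,-3.81,0.84,0,0,0], grip_force=40)

```text
time: 0.72
tool_pos: [0.3449, 0.3944, 0.1747]
tcp_rot: [-0.499, -3.102, 0.001]
wrist_force: [0.3, 0.1, -0.1]
width: 0.996
grip_force: 0.0
```

move_arm(series=[8.5,-4.05,-3.81,0.84,0,0,0,8.5,-4.05,-3.81,0.84,0,0,0,8.5,-4.05,-3.81,0.84,0,0,0,8.5,0,0,0,0,0,10.24,8.5,0,0,0,0,0,10.24])

```text
time: 1.35
tool_pos: [0.424, 0.2482, 0.1496]
tcp_rot: [-1.056, -2.958, 0.001]
wrist_force: [-0.2, 0.9, 0.7]
width: 0.994
grip_force: 0.0
```

move_arm(series=[8.5,0,0,0,0,0,10.24,8.5,0,0,0,0,0,10.24,8.5,0,0,0,0,0,10.24,8.5,0,0,0,0,0,10.24,8.5,0,0,0,0,0,10.24])

```text
time: 1.98
tool_pos: [0.4235, 0.2493, 0.1497]
tcp_rot: [-2.228, -2.215, 0.002]
wrist_force: [0.3, -0.7, 0.4]
width: 0.993
grip_force: 0.0
```

```bash
cat > cap.py <<'E'
from h import *
def dots(z,c,im):
    H,S,V=cv2.split(cv2.cvtColor(im,cv2.COLOR_RGB2HSV)); 
    return [(s[4],ct.round(1),unproj([ct],z,c)[0].round(4)) for _,s,ct in comps((H>20)&(H<34)&(S>100)&(V>150),15)]
E
python3 - <<'E'
from cap import *
c=calibration("wrist"); im=read_camera("wrist"); cv2.imwrite("pics/w1.png",im[:,:,::-1])
for d in dots(.031,c,im): print(d)
print(read_state()["tool_pos"]); go(.424,.249,.016,0)
E
```

```text
(np.int32(17), array([322.5,  30.4]), array([0.4765, 0.3741, 0.031 ]))
(np.int32(323), array([ 44.8, 135.5]), array([0.2483, 0.297 , 0.031 ]))
(np.int32(331), array([254. , 187.7]), array([0.4235, 0.2504, 0.031 ]))
(np.int32(279), array([126. , 225.6]), array([0.309 , 0.2163, 0.031 ]))
(np.int32(753), array([268.4, 350.1]), array([0.437 , 0.0806, 0.031 ]))
[0.42354182 0.24936749 0.14971484]
local shift cm [-0.03  0.06 13.37] turn z deg -0.64 cur yaw -0.64 q6 0.49 t 2.025
```

View pics/w1.png

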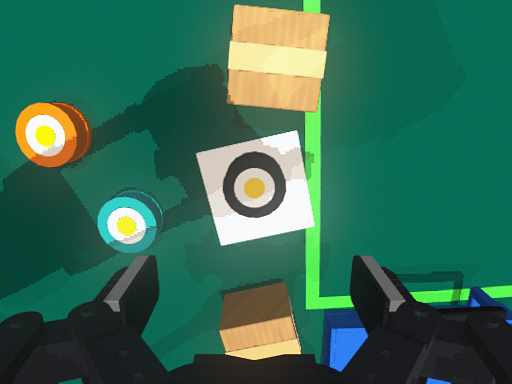

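move_arm(series=[8.5,0.06,0.02,6,0,0,0,8.5,0,0,5,0,0,0,8.5,0,0,2.2,0,0,0,8.5,0,0,0,0,0,0,0,0,0,0,0,0,0])

```text
time: 2.65
tool_pos: [0.425, 0.2506, 0.0191]
tcp_rot: [2.22, 2.222, 0.002]
wrist_force: [0.3, 0.0, 0.2]
width: 0.812
grip_force: 0.0
```

move_arm(series=[0,0,0,0,0,0,0,0,0,0,0,0,0,0,0,0,0,0,0,0,0,0,0,0,0,0,0,0])

```text
time: 3.15
tool_pos: [0.4243, 0.2502, 0.0185]
tcp_rot: [2.221, 2.221, 0.001]
wrist_force: [-0.1, 0.0, 0.4]
width: 0.003
grip_force: 0.0
```

move_arm(series=[0,0,0,-3,0,0,0,0,0,0,-4,0,0,0,0,0,0,-4,0,0,0,0,0,0,0,0,0,0])

```text
time: 3.65
tool_pos: [0.4271, 0.2517, 0.1322]
tcp_rot: [2.22, 2.22, 0.012]
wrist_force: [0.4, 0.9, 0.2]
width: 0.002
grip_force: 0.0
```

Run:
```python
from cap import *
s=read_state(); print(s["tool_pos"],s["width"],s["width"]*85.4,s["grip_force"])
c=calibration("wrist"); im=read_camera("wrist"); cv2.imwrite("w2.png",im[:,:,::-1])
# gauge refine from first top image
im=cv2.imread("top0_raw.png"); c=calibration("top"); o=ortho(im,c,.30,.50,-.45,-.10,.022,2000)
g=cv2.cvtColor(o,cv2.COLOR_BGR2HSV); m=((g[...,1]<60)&(g[...,2]>100)).astype(np.uint8); m=cv2.morphologyEx(m,cv2.MORPH_OPEN,np.ones((9,9)))
m=max(comps(m>0,999),key=lambda t:t[1][4])[0]; q=np.argwhere(m)
r=cv2.minAreaRect(np.c_[.5-q[:,0]/2000,-.1-q[:,1]/2000].astype(np.float32)*1000); print(r)
go(.403,-.33,.14,2.3)
```

```text
[0.42707144 0.25172022 0.13223743] 0.001552290370267786 0.13256559762086895 0.0
((400.8814697265625, -319.6130676269531), (73.1304702758789, 162.775634765625), 2.675426959991455)
local shift cm [-58.08  -2.24  -1.12] turn z deg -2.3 cur yaw -0.0 q6 0.48 t 3.7
```

Run:
```python
from h import *
im=cv2.imread("w2.png"); t=read_camera("top")[:,:,::-1]; cv2.imwrite("top1_raw.png",t)
o=cv2.resize(t[170:310,120:300],None,fx=2.2,fy=2.2,interpolation=cv2.INTER_CUBIC)
o=cv2.copyMakeBorder(o,0,384-o.shape[0],0,0,cv2.BORDER_CONSTANT); a=np.hstack([im,o]); a=cv2.resize(a,(800,int(a.shape[0]*800/a.shape[1]))); cv2.imwrite("pics/w2.png",a)
```

```text
(no output)
```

View pics/w2.png

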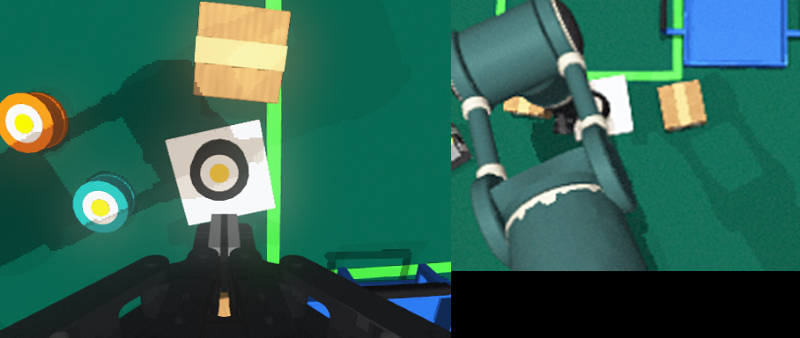

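Run:
```python
from cap import *
c=calibration("wrist"); s=read_state(); M=R.from_rotvec(s["tcp_rot"]); 
for d in (-.019,-.011,0,.008,.02): print(d,proj(s["tool_pos"]+M.apply([0,0,d]),c).round(1), )
im=read_camera("wrist"); print(dots(.031,c,im)); print(s["tool_pos"])
c2=calibration("top"); 
H,S,V=cv2.split(cv2.cvtColor(im,cv2.COLOR_RGB2HSV))
m=(V<120)&(S<90); u=proj([.4235,.2504,.031],c)[0]; print(u)
for mm,st,ct in comps(m,300): print(st,ct)
```

```text
-0.019 [[254.1 265.3]]
-0.011 [[254.1 257.5]]
0 [[254.1 247.8]]
0.008 [[254.1 241.5]]
0.02 [[254.1 233. ]]
[(np.int32(383), array([ 28.1, 138.2]), array([0.2485, 0.2971, 0.031 ])), (np.int32(385), array([252.9, 195.6]), array([0.4234, 0.2505, 0.031 ])), (np.int32(317), array([115.7, 235.1]), array([0.3093, 0.2165, 0.031 ]))]
[0.42419127 0.25018732 0.12833259]
[253.00736486 195.65158393]
[227 106  33  38 406] [241.77339901 125.70197044]
[ 219  156   68   71 2246] [252.8650935  189.79741763]
[    0   243   512   141 35386] [261.87918951 339.19906178]
```

move_arm(series=[8.5,0,0,0,0,0,0,8.5,0,0,0,0,0,0,8.5,0,0,0,0,0,0,8.5,0,0,4,0,0,0,8.5,0,0,4,0,0,0])

```text
time: 4.42
tool_pos: [0.425, 0.2506, 0.0479]
tcp_rot: [2.221, 2.221, 0.003]
wrist_force: [-0.1, 0.7, -0.5]
width: 0.993
grip_force: 0.0
```

move_arm(series=[8.5,0,0,2,0,0,0,8.5,0,0,1.5,0,0,0,8.5,0,0,0,0,0,0,8.5,0,0,0,0,0,0])

```text
time: 4.92
tool_pos: [0.425, 0.2506, 0.014]
tcp_rot: [2.221, 2.221, 0.002]
wrist_force: [-0.4, -0.4, 1.1]
width: 1.001
grip_force: 0.0
```

move_arm(series=[7,0,0,0,0,0,0,7,0,0,0.4,0,0,0,7,0,0,0,0,0,0])

```text
time: 5.3
tool_pos: [0.424, 0.2501, 0.0092]
tcp_rot: [-2.222, -2.221, 0.0]
wrist_force: [-0.7, 1.0, 0.4]
width: 0.821
grip_force: 0.0
```

Run:
```python
from cap import *
s=read_state(); print(s["tool_pos"],s["width"],s["wrist_force"],s["q"])
c=calibration("wrist"); im=read_camera("wrist"); cv2.imwrite("pics/w3.png",im[:,:,::-1]); print(dots(.031,c,im))
```

```text
[0.42404063 0.25009608 0.00916735] 0.8205369691318731 [-0.72857731  1.02019942  0.44431641] [ 4.82285146e-01  1.53700342e-01  2.16716524e+00 -9.99145809e-06
  8.20774128e-01  4.82381502e-01]
[(np.int32(62), array([420. ,   5.6]), array([0.4857, 0.3576, 0.031 ])), (np.int32(89), array([415.7,  34.6]), array([0.4851, 0.3474, 0.031 ])), (np.int32(1133), array([252.6, 267.6]), array([0.4233, 0.2505, 0.031 ])), (np.int32(312), array([ 18.6, 318.6]), array([0.3075, 0.221 , 0.031 ]))]
```

View pics/w3.png

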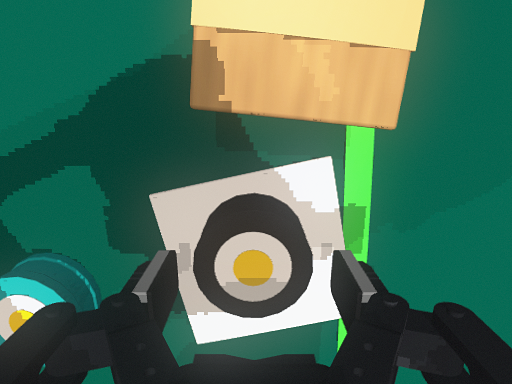

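move_arm(series=[4.2,0,0,0,0,0,0,4.2,0,0,0,0,0,0,4.2,0,0,0,0,0,0,4.2,0,0,0,0,0,0])

```text
time: 5.85
tool_pos: [0.4243, 0.2502, 0.0098]
tcp_rot: [2.221, 2.221, 0.0]
wrist_force: [-2.1, -1.5, 5.1]
width: 0.611
grip_force: 40.9
```

move_arm(series=[4.2,0,0,-2,0,0,0,4.2,0,0,-4,0,0,0,4.2,0,0,-5,0,0,0,4.2,0,0,-1,0,0,-2.5,4.2,0,0,0,0,0,0])

```text
time: 6.48
tool_pos: [0.4251, 0.2507, 0.1305]
tcp_rot: [2.172, 2.268, 0.004]
wrist_force: [-0.6, 0.3, -0.6]
width: 0.608
grip_force: 41.9
```

move_arm(series=[4.2,-3,0,0,0,0,0,4.2,-5,0,0,0,0,0,4.2,-5,0,0,0,0,0,4.2,-5,0,0,0,0,0,4.2,-5,0,0,0,0,0])

```text
time: 7.1
tool_pos: [0.4328, 0.0189, 0.1276]
tcp_rot: [-2.172, -2.267, 0.003]
wrist_force: [0.1, -0.5, 0.1]
width: 0.613
grip_force: 41.9
```

move_arm(series=[4.2,-5,0,0,0,0,0,4.2,-5,0,0,0,0,0,4.2,-5,0,0,0,0,0,4.2,-5,0,0,0,0,0,4.2,-5,0,0,0,0,0])

```text
time: 7.72
tool_pos: [0.4438, -0.2305, 0.1274]
tcp_rot: [-2.172, -2.266, 0.001]
wrist_force: [1.4, 0.4, -1.1]
width: 0.612
grip_force: 41.9
```

move_arm(series=[4.2,-5,0,0,0,0,0,4.2,-3,0,0,0,0,0,4.2,-1,0,0,0,0,0,4.2,0,0,0,0,0,0])

```text
time: 8.22
tool_pos: [0.4482, -0.3187, 0.1278]
tcp_rot: [-2.172, -2.266, -0.0]
wrist_force: [-0.1, -0.5, -0.7]
width: 0.61
grip_force: 41.9
```

Run:
```python
from h import *
s=read_state(); print(s["tool_pos"],s["width"],s["grip_force"])
c=calibration("wrist"); im=read_camera("wrist")[:,:,::-1]; cv2.imwrite("w4_raw.png",im); np.save("w4.npy",c,allow_pickle=True); cv2.imwrite("pics/w4.png",cv2.resize(im,(768,576)))
go(.401,-.325,.13,2.5)
```

```text
[ 0.44822922 -0.31869323  0.12784361] 0.6104460671201086 41.91162049770355
local shift cm [-0.48 -4.76 -0.18] turn z deg -0.02 cur yaw 2.48 q6 -0.71 t 8.275
```

View pics/w4.png

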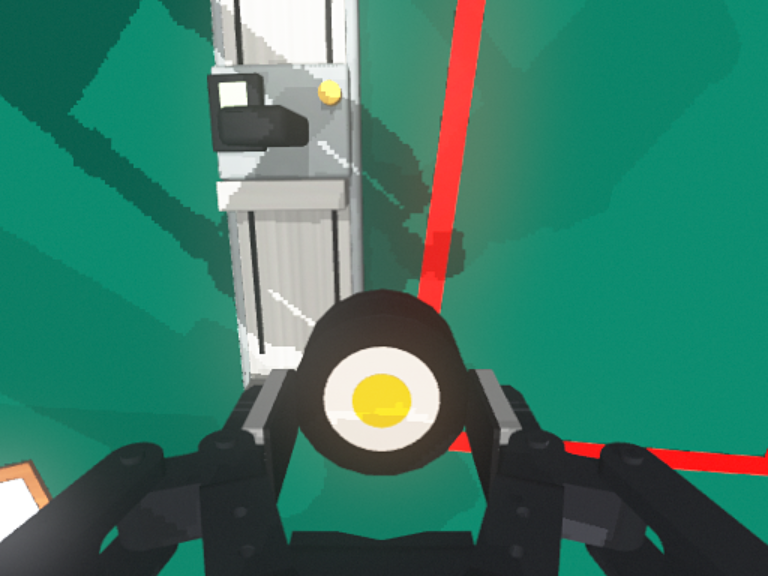

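Run:
```python
from h import *
c=np.load("w4.npy",allow_pickle=True).item(); f=lambda p,z: print(np.array(p),(unproj(np.array(p)/1.5,z,c)[:,:2]*1000).round(1).tolist())
f([[220,210],[345,208]],.05); f([[213,10],[246,380],[352,10],[361,290]],.022); f([[222,140],[305,145],[222,108],[303,112]],.096)
```

```text
[[220 210]
 [345 208]] [[370.7, -275.4], [429.3, -272.2]]
[[213  10]
 [246 380]
 [352  10]
 [361 290]] [[361.5, -182.7], [372.1, -376.1], [428.4, -180.9], [437.2, -319.2]]
[[222 140]
 [305 145]
 [222 108]
 [303 112]] [[387.1, -244.3], [417.4, -245.1], [387.5, -233.2], [416.6, -233.7]]
```

move_arm(series=[4.2,-0.73,-2.56,0,0,0,-0.5,4.2,0,-2,0,0,0,0,4.2,0,0,3,0,0,0,4.2,0,0,4,0,0,0,4.2,0,0,0,0,0,0])

```text
time: 8.9
tool_pos: [0.4007, -0.3253, 0.0561]
tcp_rot: [-2.157, -2.273, -0.0]
wrist_force: [-0.3, -0.1, -0.9]
width: 0.613
grip_force: 42.1
```

move_arm(series=[4.2,0,0,2,0,0,0,4.2,0,0,0.6,0,0,0,4.2,0,0,0,0,0,0,4.2,0,0,0,0,0,0])

```text
time: 9.4
tool_pos: [0.4044, -0.3292, 0.0344]
tcp_rot: [2.161, 2.278, 0.0]
wrist_force: [0.2, -0.8, -0.6]
width: 0.614
grip_force: 42.1
```

Run:
```python
from h import *
s=read_state(); print(s["tool_pos"],s["width"],s["grip_force"],s["wrist_force"]); go(.403,-.328,.0290,3)
```

```text
[ 0.4044368  -0.3292497   0.03436172] 0.6135863589939086 42.080039978027344 [ 0.22010949 -0.82845587 -0.63947189]
local shift cm [ 0.13 -0.14  0.54] turn z deg 0.0 cur yaw 3.0 q6 -0.78 t 9.4
```

move_arm(series=[4.2,0,0,0.3,0,0,0,4.2,0,0,0,0,0,0,4.2,0,0,0,0,0,0])

```text
time: 9.78
tool_pos: [0.4037, -0.3287, 0.0302]
tcp_rot: [-2.163, -2.279, -0.0]
wrist_force: [-0.3, 0.1, -0.4]
width: 0.611
grip_force: 42.1
```

move_arm(series=[4.2,0,0,0.15,0,0,0,4.2,0,0,0,0,0,0,4.2,0,0,0,0,0,0])

```text
time: 10.15
tool_pos: [0.4039, -0.3289, 0.0289]
tcp_rot: [2.162, 2.279, -0.0]
wrist_force: [0.3, 0.1, 2.0]
width: 0.611
grip_force: 42.4
```

move_arm(series=[6.5,0,0,0,0,0,0,8,0,0,0,0,0,0,8,0,0,0,0,0,0,8,0,0,-2,0,0,0,8,0,0,-4,0,0,0])

```text
time: 10.78
tool_pos: [0.4021, -0.3273, 0.0872]
tcp_rot: [-2.159, -2.275, 0.0]
wrist_force: [0.3, -0.0, -0.5]
width: 0.934
grip_force: 0.0
```

move_arm(series=[8,0,0,-5,0,0,10,8,0,0,0,0,0,10,8,0,0,0,0,0,10,8,0,0,0,0,0,10,8,0,0,0,0,0,10])

```text
time: 11.4
tool_pos: [0.4036, -0.3287, 0.1386]
tcp_rot: [-2.926, -1.143, 0.0]
wrist_force: [-1.0, 0.5, -0.4]
width: 0.934
grip_force: 0.0
```

move_arm(series=[6,0,0,0,0,0,10,6,0,0,0,0,0,10,6,0,0,0,0,0,10,6,0,0,0,0,0,10,6,0,0,0,0,0,0])

```text
time: 12.02
tool_pos: [0.4036, -0.3287, 0.1385]
tcp_rot: [-3.14, -0.085, 0.0]
wrist_force: [0.0, -0.4, -0.1]
width: 0.699
grip_force: 0.0
```

Run:
```python
from cap import *
s=read_state(); print(s["tool_pos"],s["width"],s["grip_force"])
c=calibration("wrist"); im=read_camera("wrist")[:,:,::-1]; cv2.imwrite("w5_raw.png",im); np.save("w5.npy",c,allow_pickle=True); cv2.imwrite("pics/w5.png",im)
print(dots(.05,c,im[:,:,::-1]))
go(.400,-.238,.071,-87)
```

```text
[ 0.40364845 -0.32865129  0.13854584] 0.6991807078685524 0.0
[(np.int32(123), array([113.8, 170.3]), array([ 0.421 , -0.2217,  0.05  ])), (np.int32(409), array([253.5, 199.1]), array([ 0.404 , -0.3286,  0.05  ]))]
local shift cm [ 0.14 -9.08  6.76] turn z deg 0.19 cur yaw -86.81 q6 0.78 t 12.075
```

View pics/w5.png

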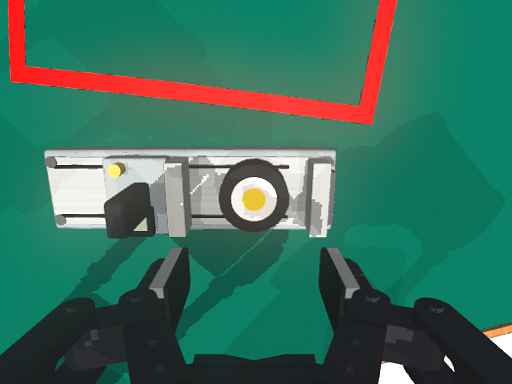

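move_arm(series=[4.5,0.14,-4.5,0,0,0,0,4.5,0,-4.6,0,0,0,0,4.5,0,0,0,0,0,0,4.5,0,0,3,0,0,0,4.5,0,0,0,0,0,0])

```text
time: 12.7
tool_pos: [0.3988, -0.2372, 0.1068]
tcp_rot: [-3.138, -0.085, 0.006]
wrist_force: [-0.3, -0.7, 0.0]
width: 0.526
grip_force: 0.0
```

Run:
```python
from cap import *
c=np.load("w5.npy",allow_pickle=True).item(); print(unproj([[189,165],[189,235],[308,165],[308,235]],.05,c).round(4)[:,:2].tolist())
c=calibration("wrist"); im=read_camera("wrist")[:,:,::-1]; cv2.imwrite("pics/w6.png",im)
s=read_state(); print(s["tool_pos"],s["width"]); M=R.from_rotvec(s["tcp_rot"])
for z in (.096,.08,.06): print(proj([[.4,-.245,z],[.4,-.231,z],[.413,-.238,z],[.387,-.238,z]],c).round().tolist())
```

```text
[[0.428, -0.279], [0.3715, -0.2789], [0.4327, -0.3678], [0.3767, -0.3735]]
[ 0.39965002 -0.23782102  0.10804063] 0.5261308508140623
[[268.0, 239.0], [242.0, 237.0], [256.0, 215.0], [254.0, 260.0]]
[[267.0, 228.0], [243.0, 227.0], [256.0, 206.0], [254.0, 247.0]]
[[266.0, 216.0], [244.0, 215.0], [256.0, 197.0], [254.0, 234.0]]
```

View pics/w6.png

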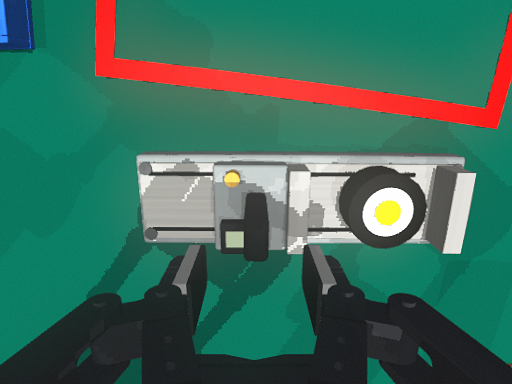

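move_arm(series=[4.5,0,0,2,0,0,0,4.5,0,0,1.7,0,0,0,4.5,0,0,0,0,0,0,0.8,0,0,0,0,0,0,0.8,0,0,0,0,0,0])

```text
time: 13.38
tool_pos: [0.401, -0.2383, 0.0727]
tcp_rot: [3.14, 0.082, 0.002]
wrist_force: [-0.2, -0.3, -1.0]
width: 0.148
grip_force: 41.8
```

move_arm(series=[0.8,0,0,0,0,0,0,0.8,0,0,0,0,0,0,0.8,0,0,0,0,0,0])

```text
time: 13.75
tool_pos: [0.401, -0.2383, 0.0726]
tcp_rot: [3.139, 0.082, 0.002]
wrist_force: [-1.1, 0.4, 5.5]
width: 0.149
grip_force: 42.6
```

Run:
```python
from h import *
for _ in range(1):
    s=read_state(); print(s["tool_pos"],s["width"],s["grip_force"],s["wrist_force"])
```

```text
[ 0.4010475  -0.23832362  0.07264079] 0.14906611078699714 42.56114423274994 [-1.09605336  0.37002841  5.47379503]
```

move_arm(series=[0.8,0,0.8,0,0,0,0,0.8,0,0.8,0,0,0,0,0.8,0,0.7,0,0,0,0,0.8,0,0.5,0,0,0,0,0.8,0,0.4,0,0,0,0])

```text
time: 14.38
tool_pos: [0.4026, -0.27, 0.0726]
tcp_rot: [3.14, 0.082, 0.002]
wrist_force: [-0.6, 2.5, 8.7]
width: 0.147
grip_force: 42.7
```

move_arm(series=[0.8,0,0.3,0,0,0,0,0.8,0,0.2,0,0,0,0,0.8,0,0.2,0,0,0,0,0.8,0,0.1,0,0,0,0,0.8,0,0,0,0,0,0])

```text
time: 15.0
tool_pos: [0.403, -0.2781, 0.0726]
tcp_rot: [3.14, 0.082, 0.002]
wrist_force: [-1.2, 1.0, 6.3]
width: 0.151
grip_force: 42.6
```

move_arm(series=[0.8,0,0.05,0,0,0,0,0.8,0,0.05,0,0,0,0,0.8,0,0.05,0,0,0,0])

```text
time: 15.38
tool_pos: [0.4031, -0.2794, 0.0726]
tcp_rot: [3.14, 0.082, 0.001]
wrist_force: [-1.1, 1.0, 6.0]
width: 0.146
grip_force: 42.7
```

move_arm(series=[0.8,0,0.05,0,0,0,0,0.8,0,0.05,0,0,0,0])

```text
time: 15.62
tool_pos: [0.4032, -0.2804, 0.0726]
tcp_rot: [3.14, 0.082, 0.002]
wrist_force: [-1.5, 1.5, 7.3]
width: 0.143
grip_force: 42.7
```

move_arm(series=[0.8,0,0.05,0,0,0,0,0.8,0,0.05,0,0,0,0])

```text
time: 15.88
tool_pos: [0.4032, -0.2814, 0.0726]
tcp_rot: [3.14, 0.082, 0.001]
wrist_force: [-0.5, 2.3, 7.1]
width: 0.149
grip_force: 42.7
```

move_arm(series=[0.8,0,0.05,0,0,0,0,0.8,0,0,0,0,0,0])

```text
time: 16.12
tool_pos: [0.4032, -0.2817, 0.0727]
tcp_rot: [-3.14, -0.082, -0.001]
wrist_force: [-1.4, 2.6, 6.4]
width: 0.147
grip_force: 42.7
```

move_arm(series=[0.8,0,0.05,0,0,0,0,0.8,0,0.05,0,0,0,0])

```text
time: 16.38
tool_pos: [0.4032, -0.2817, 0.0726]
tcp_rot: [-3.139, -0.081, -0.001]
wrist_force: [-0.3, 6.0, 9.4]
width: 0.15
grip_force: 43.0
```

move_arm(series=[0.8,0,0.05,0,0,0,0,0.8,0,0,0,0,0,0])

```text
time: 16.62
tool_pos: [0.4032, -0.2818, 0.0726]
tcp_rot: [-3.138, -0.081, -0.001]
wrist_force: [-0.9, 7.4, 9.0]
width: 0.15
grip_force: 43.0
```

move_arm(series=[0.8,0,0.04,0,0,0,0,0.8,0,0,0,0,0,0,0.8,0,0,0,0,0,0,0.8,0,0,0,0,0,0,0.8,0,0,0,0,0,0])

```text
time: 17.25
tool_pos: [0.4032, -0.2818, 0.0726]
tcp_rot: [-3.137, -0.081, -0.001]
wrist_force: [-2.0, 7.8, 10.2]
width: 0.146
grip_force: 43.1
```

Run:
```python
from h import *
c=calibration("wrist"); im=read_camera("wrist")[:,:,::-1]; cv2.imwrite("w7_raw.png",im); np.save("w7.npy",c,allow_pickle=True); cv2.imwrite("pics/w7.png",im)
print(read_state()["wrist_force"])
```

```text
[-0.44601912  8.70663467 10.08798273]
```

View pics/w7.png

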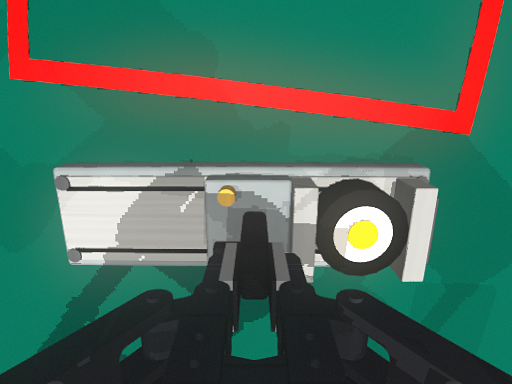

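Run:
```python
from cap import *
c=np.load("w7.npy",allow_pickle=True).item(); im=cv2.imread("w7_raw.png")[:,:,::-1]
for d in dots(.05,c,im): print(d)
print(unproj([[401,185],[399,275]],.05,c))
```

```text
(np.int32(41), array([226. , 191.2]), array([ 0.4267, -0.2652,  0.05  ]))
(np.int32(675), array([362.6, 234.4]), array([ 0.4048, -0.3454,  0.05  ]))
[[ 0.43548535 -0.36282202  0.05      ]
 [ 0.37936796 -0.37192939  0.05      ]]
```

move_arm(series=[0.8,0,-0.1,0,0,0,0,0.8,0,-0.8,0,0,0,0,0.8,0,-1.2,0,0,0,0,0.8,0,-1.2,0,0,0,0,0.8,0,-0.5,0,0,0,0])

```text
time: 17.92
tool_pos: [0.4014, -0.2457, 0.0726]
tcp_rot: [3.139, 0.083, 0.002]
wrist_force: [-1.7, -1.9, 6.2]
width: 0.149
grip_force: 42.6
```

move_arm(series=[0.8,0,0,0,0,0,0,3.5,0,0,0,0,0,0,4.5,0,0,0,0,0,0,4.5,0,0,0,0,0,0,4.5,0,0,-3,0,0,0])

```text
time: 18.55
tool_pos: [0.3984, -0.2441, 0.0992]
tcp_rot: [-3.137, -0.082, 0.008]
wrist_force: [0.1, 0.1, 1.1]
width: 0.528
grip_force: 0.0
```

move_arm(series=[8.5,0,0,-4,0,0,-10,8.5,0,0,0,0,0,-10,8.5,0,0,0,0,0,-10,8.5,0,0,0,0,0,-10,8.5,0,0,0,0,0,-10])

```text
time: 19.18
tool_pos: [0.4006, -0.2456, 0.1414]
tcp_rot: [-2.807, -1.409, 0.0]
wrist_force: [-0.0, -0.1, 0.0]
width: 0.997
grip_force: 0.0
```

move_arm(series=[8.5,0,0,0,0,0,-10,8.5,0,0,0,0,0,-10,8.5,0,0,0,0,0,-10,8.5,0,0,0,0,0,-10,8.5,0,0,0,0,0,0])

```text
time: 19.8
tool_pos: [0.4006, -0.2456, 0.1414]
tcp_rot: [-2.165, -2.276, 0.0]
wrist_force: [0.4, 0.1, -0.5]
width: 0.997
grip_force: 0.0
```

Run:
```python
from cap import *
s=read_state(); c=calibration("wrist"); im=read_camera("wrist"); cv2.imwrite("w8_raw.png",im[:,:,::-1])
d=dots(.05,c,im); print(d); print(s["tool_pos"],s["width"])
p=[x[2] for x in d if x[2][1]<-.3]
if p: go(p[0][0],p[0][1],.0285,3)
```

```text
[(np.int32(277), array([253.1, 308.5]), array([ 0.4048, -0.3453,  0.05  ]))]
[ 0.40063245 -0.24558055  0.14140572] 0.9973226852893194
local shift cm [-9.98 -0.07 11.29] turn z deg -0.2 cur yaw 2.8 q6 -0.65 t 19.85
```

move_arm(series=[8.5,-5,0,0,0,0,0,8.5,-4.98,-0.07,0,0,0,0,8.5,0,0,4,0,0,0,8.5,0,0,4,0,0,0,8.5,0,0,2,0,0,0])

```text
time: 20.48
tool_pos: [0.4037, -0.3442, 0.0389]
tcp_rot: [-2.164, -2.272, -0.0]
wrist_force: [0.0, 1.2, -0.6]
width: 0.995
grip_force: 0.0
```

move_arm(series=[8.5,0,0,1.2,0,0,0,8.5,0,0,0,0,0,0,4.2,0,0,0,0,0,0,4.2,0,0,0,0,0,0,4.2,0,0,0,0,0,0])

```text
time: 21.1
tool_pos: [0.41, -0.3494, 0.0355]
tcp_rot: [2.155, 2.27, 0.001]
wrist_force: [0.7, 2.0, 14.6]
width: 0.493
grip_force: 7.7
```

move_arm(series=[4.2,0,0,0,0,0,0,4.2,0,0,-1,0,0,0,4.2,0,0,-2,0,0,0])

```text
time: 21.48
tool_pos: [0.4048, -0.3449, 0.06]
tcp_rot: [-2.162, -2.278, 0.0]
wrist_force: [-0.3, -0.5, -0.3]
width: 0.489
grip_force: 0.0
```

Run:
```python
from h import *
s=read_state(); print(s["tool_pos"],s["width"],s["grip_force"])
t=read_camera("top")[:,:,::-1]; cv2.imwrite("top2_raw.png",t)
a=.0228
def T(u,v): return .6017+u*np.cos(a)-v*np.sin(a), .0198+u*np.sin(a)+v*np.cos(a)
for p in ((-.045,0),(.05,.04),(.05,-.04)): print(p,T(*p))
x,y=T(-.045,0); go(x,y,.16,1.3)
```

```text
[ 0.4048096  -0.34486557  0.06001482] 0.4885189563295216 0.0
(-0.045, 0) (np.float64(0.5567116958933207), np.float64(0.018774088890329534))
(0.05, 0.04) (np.float64(0.6507750835766033), np.float64(0.060929504883348765))
(0.05, -0.04) (np.float64(0.6525989255493507), np.float64(-0.019049702417414383))
local shift cm [35.67 16.92 -9.74] turn z deg 1.69 cur yaw 2.99 q6 -0.8 t 21.525
```

move_arm(series=[8.5,0,0,-4,0,0,0,8.5,0,0,-4,0,0,0,8.5,0,0,0,0,0,0,8.5,0,0,0,0,0,0])

```text
time: 22.02
tool_pos: [0.405, -0.3451, 0.1393]
tcp_rot: [-2.162, -2.279, 0.0]
wrist_force: [0.0, -0.0, -0.1]
width: 0.992
grip_force: 0.0
```

Run:
```python
from cap import *
s=read_state(); c=calibration("wrist"); im=read_camera("wrist"); cv2.imwrite("w9.png",im[:,:,::-1])
d=dots(.05,c,im); print(d); print(s["tool_pos"],s["width"])
p=[x[2] for x in d if x[2][1]<-.3]
if p: go(p[0][0],p[0][1],.0285,3)
H,S,V=cv2.split(cv2.cvtColor(im,cv2.COLOR_RGB2HSV)); u=d[0][1]
m=(V>140)&(S<110); 
for mm,st,ct in comps(m,200):
    if np.hypot(*(ct-u))<60: print("white",st,ct)
cv2.imwrite("pics/w9.png",cv2.resize(im[100:300,150:400,::-1],None,fx=2,fy=2))
```

```text
[(np.int32(179), array([286.2,  36.8]), array([ 0.4209, -0.2289,  0.05  ])), (np.int32(405), array([262.1, 197.5]), array([ 0.4112, -0.3438,  0.05  ]))]
[ 0.40501456 -0.34506931  0.13927522] 0.991636781436911
local shift cm [ 0.03  0.69 10.99] turn z deg -0.0 cur yaw 3.0 q6 -0.8 t 22.075
```

View pics/w9.png

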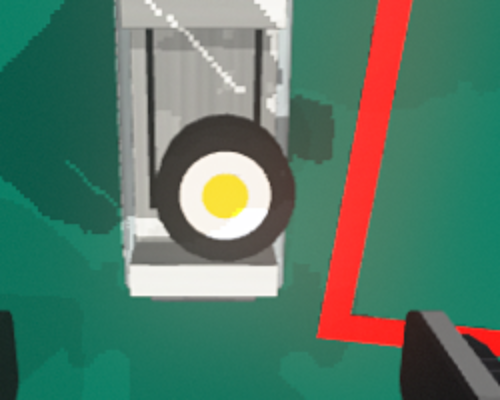

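move_arm(series=[8.5,0.03,0.69,4,0,0,0,8.5,0,0,4,0,0,0,8.5,0,0,2,0,0,0,8.5,0,0,1.05,0,0,0,8.5,0,0,0,0,0,0])

```text
time: 22.7
tool_pos: [0.4112, -0.3438, 0.0277]
tcp_rot: [-2.161, -2.276, 0.0]
wrist_force: [-0.4, 0.4, -0.2]
width: 0.998
grip_force: 0.0
```

move_arm(series=[7,0,0,0,0,0,0,7,0,0,0,0,0,0,7,0,0,0,0,0,0])

```text
time: 23.08
tool_pos: [0.4128, -0.3452, 0.0301]
tcp_rot: [2.161, 2.277, 0.0]
wrist_force: [0.7, -0.0, 0.6]
width: 0.817
grip_force: 0.0
```

Run:
```python
from cap import *
s=read_state(); c=calibration("wrist"); im=read_camera("wrist"); cv2.imwrite("pics/w10.png",im[:,:,::-1])
d=dots(.05,c,im); print(d); print(s["tool_pos"],s["width"],s["wrist_force"])
```

```text
[(np.int32(1108), array([250.8, 263.4]), array([ 0.4111, -0.3438,  0.05  ]))]
[ 0.41276106 -0.34524815  0.03010356] 0.8171164061113164 [ 0.67592122 -0.03622055  0.56687167]
```

move_arm(series=[7,0,-0.05,0.15,0,0,0,7,0,0,0,0,0,0,5.9,0,0,0,0,0,0,4.4,0,0,0,0,0,0,4.4,0,0,0,0,0,0])

```text
time: 23.75
tool_pos: [0.4119, -0.3449, 0.0282]
tcp_rot: [2.162, 2.279, -0.0]
wrist_force: [-0.4, 1.1, 4.9]
width: 0.61
grip_force: 41.2
```

move_arm(series=[4.4,0,0,0,0,0,0,4.4,0,0,0,0,0,0])

```text
time: 24.0
tool_pos: [0.4119, -0.3449, 0.0282]
tcp_rot: [2.162, 2.278, 0.0]
wrist_force: [-0.7, 1.6, 4.9]
width: 0.615
grip_force: 41.3
```

move_arm(series=[4.4,0,0,-2,0,0,0,4.4,0,0,-4,0,0,0,4.4,0,0,-4,0,0,0,4.4,2.2,1,0,0,0,0,4.4,4.45,2.05,0,0,0,0])

```text
time: 24.62
tool_pos: [0.4392, -0.2776, 0.1284]
tcp_rot: [2.164, 2.274, 0.0]
wrist_force: [0.2, -0.3, -0.7]
width: 0.607
grip_force: 41.9
```

move_arm(series=[4.4,4.45,2.05,0,0,0,0,4.4,4.45,2.05,0,0,0,0,4.4,4.45,2.05,0,0,0,0,4.4,4.45,2.05,0,0,0,0,4.4,4.45,2.05,0,0,0,0])

```text
time: 25.25
tool_pos: [0.5296, -0.0476, 0.1272]
tcp_rot: [2.163, 2.279, -0.0]
wrist_force: [0.2, 0.4, -0.5]
width: 0.609
grip_force: 41.9
```

move_arm(series=[4.4,4.45,2.05,0,0,0,0,4.4,2.2,1,0,0,0,1.7,4.4,0,0,0,0,0,0,4.4,0,0,0,0,0,0])

```text
time: 25.75
tool_pos: [0.5558, 0.0183, 0.1271]
tcp_rot: [-2.195, -2.247, 0.002]
wrist_force: [-0.2, 0.1, -0.4]
width: 0.614
grip_force: 42.0
```

Run:
```python
from h import *
s=read_state(); print(s["tool_pos"],s["width"],s["grip_force"])
c=calibration("wrist"); im=read_camera("wrist")[:,:,::-1]; cv2.imwrite("pics/w11.png",im)
go(.5567,.0188,.013,1.3)
```

```text
[0.55579003 0.01827893 0.12710381] 0.6138353784019843 41.95379376411438
local shift cm [ 0.08  0.1  11.42] turn z deg -0.01 cur yaw 1.29 q6 -0.03 t 25.8
```

View pics/w11.png

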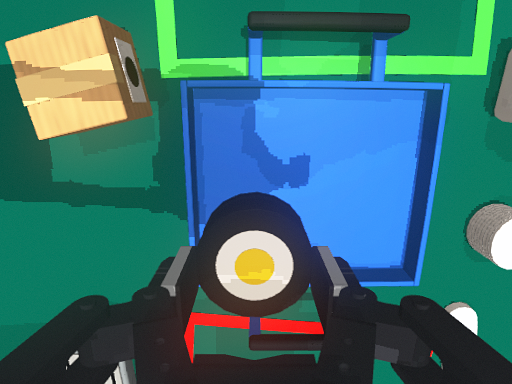

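move_arm(series=[4.4,0,0.8,4,0,0,0,4.4,0,0,4,0,0,0,4.4,0,0,2.5,0,0,0,4.4,0,0,0.5,0,0,0,4.4,0,0,0,0,0,0])

```text
time: 26.42
tool_pos: [0.5645, 0.0182, 0.018]
tcp_rot: [2.197, 2.245, 0.0]
wrist_force: [0.3, -0.4, 0.2]
width: 0.617
grip_force: 42.0
```

move_arm(series=[4.4,0,0,0.25,0,0,0,4.4,0,0,0,0,0,0,4.4,0,0,0,0,0,0])

```text
time: 26.8
tool_pos: [0.5649, 0.019, 0.0159]
tcp_rot: [2.195, 2.246, 0.001]
wrist_force: [-0.8, 0.2, 0.0]
width: 0.611
grip_force: 42.0
```

move_arm(series=[4.4,0,0,0.2,0,0,0,4.4,0,0,0,0,0,0,4.4,0,0,0,0,0,0])

```text
time: 27.18
tool_pos: [0.5643, 0.019, 0.0131]
tcp_rot: [-2.196, -2.246, 0.0]
wrist_force: [0.3, 0.1, -0.5]
width: 0.614
grip_force: 42.0
```

move_arm(series=[4.4,0,0,0.1,0,0,0,4.4,0,0,0,0,0,0,4.4,0,0,0,0,0,0])

```text
time: 27.55
tool_pos: [0.5644, 0.019, 0.0121]
tcp_rot: [-2.196, -2.246, 0.0]
wrist_force: [-0.3, -0.5, -0.7]
width: 0.608
grip_force: 42.0
```

move_arm(series=[5.8,0,0,0,0,0,0,6.5,0,0,0,0,0,0,6.5,0,0,0,0,0,0,6.5,0,0,-3,0,0,0,8.5,0,0,-6,0,0,0])

```text
time: 28.18
tool_pos: [0.5613, 0.019, 0.0999]
tcp_rot: [-2.192, -2.242, 0.008]
wrist_force: [1.3, -0.6, 0.5]
width: 0.948
grip_force: 0.0
```

move_arm(series=[8.5,0,0,-6,0,0,0,8.5,2.8,-4.5,0,0,0,-4,8.5,2.8,-4.5,0,0,0,-4,8.5,2.8,-4.5,0,0,0,-4,8.5,0,0,0,0,0,0])

```text
time: 28.8
tool_pos: [0.4189, 0.0908, 0.1614]
tcp_rot: [-1.945, -2.465, 0.002]
wrist_force: [1.4, -0.4, -0.3]
width: 0.995
grip_force: 0.0
```

```bash
cat > car.py <<'E'
from h import *
def cartons(n,inits):
    c=calibration(n); im=read_camera(n)[:,:,::-1]; cv2.imwrite(n+"_last.png",im); H,S,V=cv2.split(cv2.cvtColor(im,cv2.COLOR_BGR2HSV))
    out=[]
    for x,y,a in inits:
        u=proj([x,y,.03],c)[0]; ok=((H>3)&(H<32)&(S>40)&(V>50)); lab=cv2.morphologyEx(ok.astype(np.uint8),cv2.MORPH_CLOSE,np.ones((9,9)))
        cs=comps(lab>0,150)
        if not cs: print("none"); continue
        m,s,ct=min(cs,key=lambda t:np.hypot(*(t[2]-u))); b=fit(m,c,box,(.066,.066,0,.06),(x,y,a)); print(n,s,b,np.degrees(b[0][2])); out.append(b)
    return out
E
python3 - <<'E'
from car import *
s=read_state(); print(s["tool_pos"],s["width"])
cartons("scene",[(.4315,.1015,.25),(.4405,.349,-.06)])
cartons("wrist",[(.4315,.1015,.25)])
go(.4315,.1015,.038,14.5)
E
```

```text
[0.41893817 0.09082106 0.16143782] 0.9950385617403272
scene [267 169  24  31 635] (array([0.431 , 0.1026, 0.2569]), np.float64(0.052)) 14.71928575691085
scene [342 195  32  35 682] (array([ 0.4431,  0.349 , -0.1143]), np.float64(0.063)) -6.548907598345309
wrist [ 227  134   85   87 7143] (array([0.4303, 0.103 , 0.2201]), np.float64(0.024)) 12.61080107082942
local shift cm [ 0.9   1.1  12.46] turn z deg -1.17 cur yaw 13.33 q6 -0.08 t 28.9
```

```bash
python3 -c "
import cv2,numpy as np
a=cv2.imread('wrist_last.png');b=cv2.imread('scene_last.png');o=np.hstack([a,b]);cv2.imwrite('pics/a1.png',cv2.resize(o,(800,300)))"
```

```text
(no output)
```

View pics/a1.png

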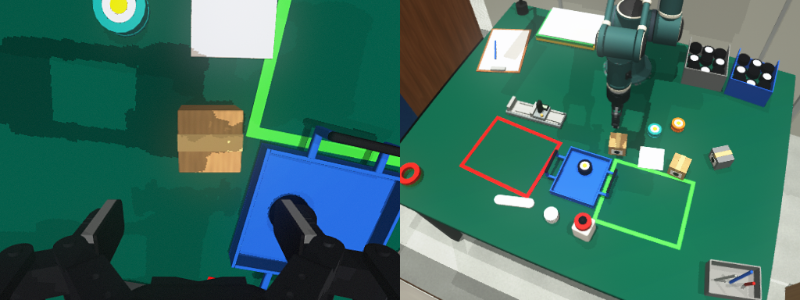

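move_arm(series=[8.5,0.9,1.4,4,0,0,0,8.5,0,0,4,0,0,0,8.5,0,0,3,0,0,0,8.5,0,0,1.85,0,0,0,8.5,0,0,0,0,0,0], grip_force=50)

```text
time: 29.52
tool_pos: [0.4337, 0.1013, 0.0321]
tcp_rot: [-1.949, -2.461, 0.004]
wrist_force: [0.5, -0.3, -0.2]
width: 0.996
grip_force: 0.0
```

move_arm(series=[8.5,0,0,0,0,0,0,5.8,0,0,0,0,0,0,5.8,0,0,0,0,0,0,5.8,0,0,0,0,0,0,5.8,0,0,0,0,0,0])

```text
time: 30.15
tool_pos: [0.4353, 0.1021, 0.0354]
tcp_rot: [1.948, 2.462, 0.003]
wrist_force: [-2.0, -1.2, 4.6]
width: 0.752
grip_force: 54.4
```

move_arm(series=[5.8,0,0,-2,0,0,0,5.8,0,0,-4,0,0,0,5.8,0,0,-4,0,0,6,5.8,0,0,0,0,0,6,5.8,-1.2,2.14,0,0,0,0])

```text
time: 30.78
tool_pos: [0.4557, 0.091, 0.1352]
tcp_rot: [2.195, 2.246, 0.004]
wrist_force: [0.5, 0.1, -0.7]
width: 0.748
grip_force: 55.8
```

move_arm(series=[5.8,-2.53,4.34,0,0,0,0,5.8,-2.53,4.34,0,0,0,0,5.8,-2.53,4.34,0,0,0,0,5.8,-2.53,4.34,0,0,0,0,5.8,-1.3,2.2,0,0,0,0])

```text
time: 31.4
tool_pos: [0.6563, -0.0207, 0.1343]
tcp_rot: [2.196, 2.244, 0.002]
wrist_force: [-0.3, -0.3, -0.4]
width: 0.741
grip_force: 55.8
```

move_arm(series=[5.8,0,0,0,0,0,0,5.8,0,0,0,0,0,0])

```text
time: 31.65
tool_pos: [0.6529, -0.0188, 0.1336]
tcp_rot: [-2.195, -2.246, 0.001]
wrist_force: [0.1, -0.5, -0.9]
width: 0.749
grip_force: 55.8
```

Run:
```python
from h import *
s=read_state(); print(s["tool_pos"],s["width"],s["grip_force"])
go(.6526,-.019,.0385,1.3)
for n in ("wrist","scene"): cv2.imwrite(n+"_last.png",read_camera(n)[:,:,::-1])
a=cv2.imread('wrist_last.png');b=cv2.imread('scene_last.png');o=np.hstack([a,b]);cv2.imwrite('pics/a2.png',cv2.resize(o,(800,300)))
```

```text
[ 0.65286792 -0.0187974   0.13356501] 0.7489149358006226 55.81670522689819
local shift cm [-0.02 -0.02  9.51] turn z deg -0.0 cur yaw 1.3 q6 -0.09 t 31.65
```

View pics/a2.png

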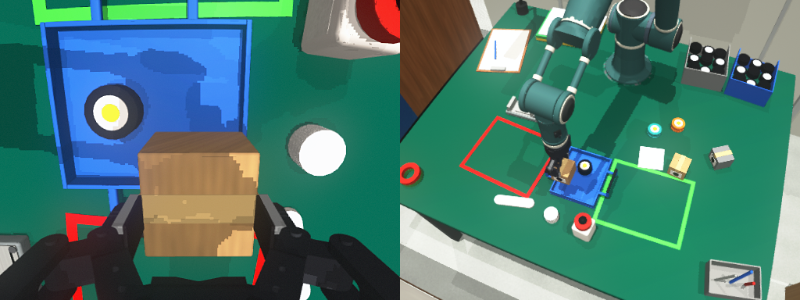

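move_arm(series=[5.8,0,0,4,0,0,0,5.8,0,0,3.5,0,0,0,5.8,0,0,1.5,0,0,0,5.8,0,0,0,0,0,0,5.8,0,0,0,0,0,0])

```text
time: 32.38
tool_pos: [0.6548, -0.0191, 0.0452]
tcp_rot: [2.195, 2.246, 0.002]
wrist_force: [-0.2, -0.3, -1.2]
width: 0.745
grip_force: 55.8
```

move_arm(series=[5.8,0,0,0.3,0,0,0,5.8,0,0,0,0,0,0,5.8,0,0,0,0,0,0])

```text
time: 32.75
tool_pos: [0.6539, -0.0193, 0.0409]
tcp_rot: [2.196, 2.246, 0.0]
wrist_force: [0.4, -0.4, -0.4]
width: 0.746
grip_force: 55.8
```

Lower the last bit, release, lift, and go to carton 1.

move_arm(series=[5.8,0,0,0.15,0,0,0,5.8,0,0,0,0,0,0,7.2,0,0,0,0,0,0,7.6,0,0,0,0,0,0,7.6,0,0,0,0,0,0])

```text
time: 33.38
tool_pos: [0.6538, -0.0192, 0.039]
tcp_rot: [-2.196, -2.246, 0.0]
wrist_force: [0.0, -0.2, 0.4]
width: 0.892
grip_force: 0.0
```

move_arm(series=[7.6,0,0,-3,0,0,0,8.5,0,0,-6,0,0,0,8.5,3,-1.6,-3,0,0,0,8.5,5,-3,0,0,0,0,8.5,5,-3,0,0,0,0])

```text
time: 34.0
tool_pos: [0.5747, 0.11, 0.1601]
tcp_rot: [2.197, 2.244, 0.003]
wrist_force: [0.9, 1.2, -0.4]
width: 0.995
grip_force: 0.0
```

move_arm(series=[8.5,5,-3,0,0,0,0,8.5,5,-3,0,0,0,0,8.5,5,-3,0,0,0,0,8.5,5,-3,0,0,0,3,8.5,3,-1.6,0,0,0,3])

```text
time: 34.62
tool_pos: [0.4334, 0.3387, 0.1592]
tcp_rot: [-2.31, -2.128, -0.0]
wrist_force: [1.1, 0.4, 0.3]
width: 0.996
grip_force: 0.0
```

move_arm(series=[8.5,0,0,0,0,0,0,8.5,0,0,0,0,0,0])

```text
time: 34.88
tool_pos: [0.4354, 0.3363, 0.159]
tcp_rot: [2.309, 2.129, -0.001]
wrist_force: [-0.1, -0.3, -0.0]
width: 0.999
grip_force: 0.0
```

Run:
```python
from car import *
s=read_state(); print(s["tool_pos"],s["width"])
b=cartons("wrist",[(.4415,.349,-.08)])
x,y,a=b[0][0]; go(x,y,.033,np.degrees(a))
```

```text
[0.43541846 0.33632245 0.15904782] 0.9994686337456263
wrist [ 216  129   87   89 7259] (array([ 0.4399,  0.3493, -0.1065]), np.float64(0.033)) -6.102000518143267
local shift cm [ 1.37  0.31 12.61] turn z deg 1.39 cur yaw -4.71 q6 0.69 t 34.925
```

move_arm(series=[8.5,1.37,0.31,4,0,0,1.4,8.5,0,0,4,0,0,0,8.5,0,0,3,0,0,0,8.5,0,0,1.5,0,0,0,8.5,0,0,0,0,0,0])

```text
time: 35.55
tool_pos: [0.4393, 0.3489, 0.0332]
tcp_rot: [-2.338, -2.098, 0.004]
wrist_force: [-0.1, -0.7, -0.3]
width: 0.995
grip_force: 0.0
```

move_arm(series=[8.5,0,0,0,0,0,0,5.8,0,0,0,0,0,0,5.8,0,0,0,0,0,0,5.8,0,0,0,0,0,0,5.8,0,0,0,0,0,0])

```text
time: 36.17
tool_pos: [0.4409, 0.3511, 0.0365]
tcp_rot: [2.336, 2.1, 0.005]
wrist_force: [-0.6, -0.7, 5.6]
width: 0.748
grip_force: 53.9
```

move_arm(series=[5.8,0,0,-2,0,0,0,5.8,0,0,-4,0,0,0,5.8,0,0,-4,0,0,-3.5,5.8,0,0,0,0,0,-3.9,5.8,0,0,0,0,0,0])

```text
time: 36.8
tool_pos: [0.4398, 0.3505, 0.1354]
tcp_rot: [2.196, 2.246, 0.003]
wrist_force: [0.3, 0.0, -1.3]
width: 0.743
grip_force: 55.5
```

Run:
```python
from h import *
s=read_state(); print(s["tool_pos"],s["width"],s["grip_force"]); go(.651,.061,.04,1.3)
```

```text
[0.43975796 0.35045183 0.13539186] 0.7427572528015154 55.50895035266876
local shift cm [-29.42  20.46   9.54] turn z deg -0.03 cur yaw 1.27 q6 0.61 t 36.8
```

move_arm(series=[5.8,-1.84,1.28,0,0,0,0,5.8,-3.68,2.56,0,0,0,0,5.8,-3.68,2.56,0,0,0,0,5.8,-3.68,2.56,0,0,0,0,5.8,-3.68,2.56,0,0,0,0])

```text
time: 37.42
tool_pos: [0.5583, 0.1858, 0.1332]
tcp_rot: [-2.197, -2.244, 0.002]
wrist_force: [1.2, -0.7, -1.5]
width: 0.749
grip_force: 55.5
```

move_arm(series=[5.8,-3.68,2.56,0,0,0,0,5.8,-3.68,2.56,0,0,0,0,5.8,-3.68,2.56,0,0,0,0,5.8,-1.84,1.28,0,0,0,0,5.8,0,0,0,0,0,0])

```text
time: 38.05
tool_pos: [0.6509, 0.0594, 0.1333]
tcp_rot: [-2.198, -2.243, 0.001]
wrist_force: [-0.7, -0.0, -0.4]
width: 0.749
grip_force: 55.5
```

move_arm(series=[5.8,0,0,0,0,0,0,5.8,0,0,0,0,0,0])

```text
time: 38.3
tool_pos: [0.65, 0.0617, 0.134]
tcp_rot: [-2.194, -2.247, 0.001]
wrist_force: [-0.1, 0.7, -1.4]
width: 0.747
grip_force: 55.5
```

Run:
```python
from h import *
s=read_state(); print(s["tool_pos"],s["width"],s["grip_force"]); go(.651,.061,.042,1.3)
im=read_camera("wrist")[:,:,::-1]; cv2.imwrite("pics/a3.png",im)
```

```text
[0.65000664 0.06170482 0.13401238] 0.7467385544326035 55.520026087760925
local shift cm [-0.08  0.1   9.2 ] turn z deg 0.07 cur yaw 1.37 q6 0.03 t 38.3
```

View pics/a3.png

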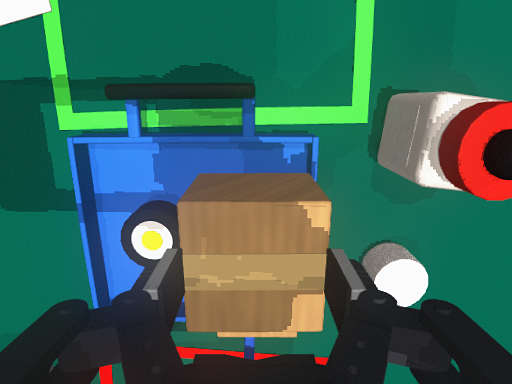

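move_arm(series=[5.8,0,0,4,0,0,0,5.8,0,0,3.5,0,0,0,5.8,0,0,1.5,0,0,0,5.8,0,0,0,0,0,0,5.8,0,0,0,0,0,0])

```text
time: 38.98
tool_pos: [0.6521, 0.0608, 0.0456]
tcp_rot: [2.195, 2.246, 0.003]
wrist_force: [-0.7, -0.5, -1.5]
width: 0.746
grip_force: 59.2
```

move_arm(series=[5.8,0,0,0.2,0,0,0,5.8,0,0,0,0,0,0,5.8,0,0,0.1,0,0,0,5.8,0,0,0,0,0,0])

```text
time: 39.48
tool_pos: [0.6512, 0.0603, 0.0415]
tcp_rot: [2.196, 2.246, 0.001]
wrist_force: [0.6, -1.3, -0.4]
width: 0.749
grip_force: 59.3
```

move_arm(series=[7.2,0,0,0,0,0,0,7.6,0,0,0,0,0,0,7.6,0,0,0,0,0,0,7.6,0,0,-3,0,0,0,7,0,0,-6,0,0,0])

```text
time: 40.1
tool_pos: [0.6478, 0.0603, 0.1282]
tcp_rot: [-2.192, -2.243, 0.009]
wrist_force: [1.3, 0.2, 0.2]
width: 0.821
grip_force: 0.0
```

move_arm(series=[4,3.8,-2.5,0,0,0,0,4,3.8,-2.5,0,0,0,0,4,0,0,0,0,0,-10,4,0,0,0,0,0,-10,4,0,0,0,0,0,-10])

```text
time: 40.72
tool_pos: [0.5991, 0.1356, 0.1314]
tcp_rot: [1.531, 2.743, 0.0]
wrist_force: [-0.2, -1.1, -0.1]
width: 0.468
grip_force: 0.0
```

move_arm(series=[4,0,0,0,0,0,-10,4,0,0,0,0,0,-10,4,0,0,0,0,0,-10,4,0,0,0,0,0,-10,4,0,0,0,0,0,-10])

```text
time: 41.35
tool_pos: [0.5992, 0.1353, 0.1312]
tcp_rot: [0.229, 3.133, 0.0]
wrist_force: [0.9, -0.7, 0.6]
width: 0.47
grip_force: 0.0
```

move_arm(series=[4,0,0,0,0,0,-10,4,0,0,0,0,0,0,4,0,0,0,0,0,0])

```text
time: 41.72
tool_pos: [0.5992, 0.1353, 0.1312]
tcp_rot: [-0.031, 3.141, 0.0]
wrist_force: [-0.3, -0.1, 0.4]
width: 0.467
grip_force: 0.0
```

Run:
```python
from h import *
s=read_state(); print(s["tool_pos"],s["width"])
a=.0228; x,y=.6017-.118*np.sin(a),.0198+.118*np.cos(a); print(x,y); go(x,y,.049,91.3)
for n in("top","wrist"):
    im=read_camera(n)[:,:,::-1]; cv2.imwrite(n+"_b.png",im)
c=calibration("wrist"); print(proj([[x,y,.066],[x+.05,y,.066],[x-.05,y,.066]],c).round())
o=np.hstack([cv2.imread("wrist_b.png"),cv2.imread("top_b.png")]); cv2.imwrite("pics/a4.png",cv2.resize(o,(800,300)))
```

```text
[0.59919671 0.1352842  0.13122912] 0.46675188904481135
0.5990098330901974 0.13776933076862563
local shift cm [0.01 0.25 8.22] turn z deg -0.17 cur yaw 91.13 q6 -1.41 t 41.725
[[258. 209.]
 [257. 272.]
 [260. 137.]]
```

View pics/a4.png

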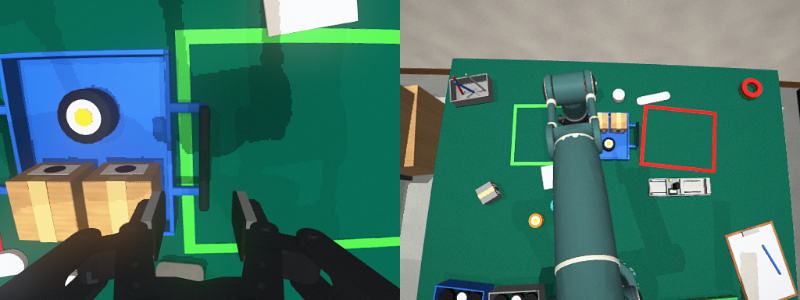

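move_arm(series=[4,0,0.3,3,0,0,0,4,0,0,3,0,0,0,4,0,0,2.1,0,0,0,4,0,0,0,0,0,0,0.4,0,0,0,0,0,0], grip_force=60)

```text
time: 42.45
tool_pos: [0.6, 0.1384, 0.0511]
tcp_rot: [-0.035, 3.14, 0.0]
wrist_force: [-0.3, -0.2, -0.3]
width: 0.268
grip_force: 0.0
```

move_arm(series=[0.4,0,0,0,0,0,0,0.4,0,0,0,0,0,0,0.4,0,0,0,0,0,0])

```text
time: 42.82
tool_pos: [0.6006, 0.1386, 0.0523]
tcp_rot: [-0.035, 3.138, 0.001]
wrist_force: [-2.1, 1.0, 6.0]
width: 0.046
grip_force: 3.0
```

```bash
cat > tray.py <<'E'
from h import *
def tray(n,p0):
    c=calibration(n); im=read_camera(n)[:,:,::-1]; H,S,V=cv2.split(cv2.cvtColor(im,cv2.COLOR_BGR2HSV))
    bl=((H>100)&(H<120)&(S>120)&(V>60)).astype(np.uint8); u=proj([p0[0],p0[1],.02],c)[0]
    bl=cv2.morphologyEx(bl,cv2.MORPH_OPEN,np.ones((5,5),np.uint8)); cv2.imwrite(n+"_t.png",im)
    m=min(comps(bl>0,150),key=lambda t:np.hypot(*(t[2]-u)))[0]; q=cv2.convexHull(np.argwhere(m)[:,::-1].astype(np.int32)); mm=np.zeros(H.shape,np.uint8); cv2.fillPoly(mm,[q],1)
    r=fit(mm,c,box,(.2,.17,0,.03),p0); print(n,r,np.degrees(r[0][2])); return r
E
python3 - <<'E'
from tray import *
s=read_state(); print(s["tool_pos"],s["width"],s["grip_force"],s["wrist_force"])
tray("scene",(.6017,.0198,.0228))
# zones in scene+top from initial pictures
for n in ("top","scene"):
    im=cv2.imread(n+"0_raw.png"); c=calibration(n); H,S,V=cv2.split(cv2.cvtColor(im,cv2.COLOR_BGR2HSV)); mm=(H>50)&(H<66)&(V>150)&(S>120)
    w=np.vstack([unproj(np.argwhere(m)[:,::-1].astype(float),0,c)[:,:2] for m,_,_ in comps(mm,12)]); w=w[(abs(w[:,0]-.606)<.2)&(abs(w[:,1]-.273)<.22)]
    r=cv2.minAreaRect((w*1000).astype(np.float32)); print(n,r)
E
```

```text
[0.60058531 0.13857732 0.05229509] 0.046471863411823244 3.022429763514083 [-2.11906697  0.96797047  5.9998842 ]
scene (array([0.6053, 0.026 , 0.014 ]), np.float64(0.47)) 0.8021409131831525
top ((605.379638671875, 271.5186462402344), (268.5850524902344, 320.37200927734375), 2.1767055988311768)
scene ((606.356689453125, 271.6678771972656), (268.8650817871094, 318.4212646484375), 2.349973678588867)
```

move_arm(series=[0.4,0,0,0,0,0,0,0.4,0,0,0,0,0,0,0.4,0,0,0,0,0,0])

```text
time: 43.25
tool_pos: [0.6006, 0.1386, 0.0523]
tcp_rot: [-0.035, 3.138, 0.001]
wrist_force: [-1.0, 0.1, 5.7]
width: 0.046
grip_force: 3.0
```

Run:
```python
from h import *
s=read_state(); print(s["tool_pos"],s["width"],s["grip_force"],s["wrist_force"])
c=calibration("wrist"); im=read_camera("wrist")[:,:,::-1]; cv2.imwrite("wrist_c.png",im)
# bar axis columns: dark low-saturation pixels in rows where bar shows beyond fingers
a=.0228
for u in (-.05,-.03,.03,.05):
    P=[.6017+u*np.cos(a)-.118*np.sin(a),.0198+u*np.sin(a)+.118*np.cos(a),.066]; px=proj(P,c)[0]; r=int(px[1])
    if 0<=r<384:
        row=im[r].max(1); k=np.where(row[200:320]<75)[0]+200; print(u,px.round(),k.min() if len(k) else None,k.max() if len(k) else None,len(k))
```

```text
[0.60059163 0.13856682 0.05229189] 0.04581308478561503 3.007797915197443 [-0.96559164  0.09624277  5.67883155]
-0.05 [253. 152.] 246 319 69
-0.03 [253. 197.] 205 319 89
0.03 [253. 312.] 200 319 120
0.05 [253. 344.] 200 319 98
```

move_arm(series=[4,0,0,0,0,0,0,4,0,0,0,0,0,0,4,0,-0.1,0,0,0,0,4,0,0,1,0,0,0,4,0,0,0.7,0,0,0])

```text
time: 43.92
tool_pos: [0.5985, 0.1371, 0.032]
tcp_rot: [0.035, -3.14, 0.0]
wrist_force: [-0.7, 0.4, -0.2]
width: 0.468
grip_force: 0.0
```

move_arm(series=[4,0,0,0,0,0,0,0.4,0,0,0,0,0,0,0.4,0,0,0,0,0,0,0.4,0,0,0,0,0,0,0.4,0,0,0,0,0,0])

```text
time: 44.55
tool_pos: [0.5995, 0.1376, 0.0336]
tcp_rot: [-0.035, 3.141, 0.001]
wrist_force: [0.6, 2.3, 0.8]
width: 0.101
grip_force: 59.0
```

Run:
```python
from h import *
s=read_state(); print(s["tool_pos"],s["width"],s["grip_force"],s["wrist_force"])
```

```text
[0.59948004 0.13764207 0.03359273] 0.10090764184667723 59.01163101196289 [0.5959404  2.27980482 0.80488977]
```

move_arm(series=[0.4,0,0.4,0,0,0,0,0.4,0,0.8,0,0,0,0,0.4,-0.05,1.2,0,0,0,0,0.4,-0.05,1.5,0,0,0,0,0.4,-0.05,1.5,0,0,0,0])

```text
time: 45.18
tool_pos: [0.5998, 0.1896, 0.0336]
tcp_rot: [-0.036, 3.141, -0.005]
wrist_force: [1.0, -6.4, 2.3]
width: 0.1
grip_force: 59.4
```

Run:
```python
from h import *
s=read_state(); print(s["tool_pos"],s["width"],s["grip_force"],s["wrist_force"])
```

```text
[0.59977728 0.1896019  0.03357476] 0.0996507550587675 59.39883828163147 [ 0.95866815 -6.44922476  2.34340935]
```

move_arm(series=[0.4,-0.05,1.5,0,0,0,0,0.4,-0.05,1.5,0,0,0,0,0.4,-0.05,1.5,0,0,0,0,0.4,-0.05,1.5,0,0,0,-0.2,0.4,-0.05,1.5,0,0,0,-0.2])

```text
time: 45.8
tool_pos: [0.6004, 0.2645, 0.0335]
tcp_rot: [0.047, -3.141, 0.006]
wrist_force: [-0.3, -6.8, 3.7]
width: 0.102
grip_force: 59.5
```

move_arm(series=[0.4,-0.05,1.5,0,0,0,-0.2,0.4,-0.05,1.5,0,0,0,-0.2,0.4,-0.05,1.5,0,0,0,-0.1,0.4,-0.05,1.5,0,0,0,0,0.4,-0.05,1.5,0,0,0,0])

```text
time: 46.42
tool_pos: [0.6003, 0.3393, 0.0335]
tcp_rot: [0.061, -3.141, 0.006]
wrist_force: [0.0, -7.1, 3.7]
width: 0.101
grip_force: 59.5
```

move_arm(series=[0.4,-0.05,1.5,0,0,0,0,0.4,-0.05,1.5,0,0,0,0,0.4,0,1,0,0,0,0,0.4,0,0.5,0,0,0,0,0.4,0,0,0,0,0,0])

```text
time: 47.05
tool_pos: [0.5997, 0.385, 0.0336]
tcp_rot: [-0.061, 3.141, -0.004]
wrist_force: [-1.0, -4.7, 4.2]
width: 0.101
grip_force: 59.5
```

Run:
```python
from tray import *
s=read_state(); print(s["tool_pos"],s["width"],s["grip_force"],s["wrist_force"]); go(.6013,.3895,.0336,92.2)
tray("scene",(.606,.2716,.04)); tray("top",(.606,.2716,.04))
```

```text
[0.59968886 0.38502063 0.0335794 ] 0.10116018361358177 59.517425894737244 [-1.01600606 -4.67253709  4.17705062]
local shift cm [-0.18  0.44 -0.  ] turn z deg 0.03 cur yaw 92.23 q6 -1.07 t 47.05
scene (array([0.605 , 0.2655, 0.0464]), np.float64(0.022)) 2.6585241694070194
top (array([0.6045, 0.2678, 0.0687]), np.float64(0.414)) 3.9362200525487556
```

move_arm(series=[0.4,-0.1,0.4,0,0,0,0.2,0.4,0,0.15,0,0,0,0,0.4,0,0,0,0,0,0,0.4,0,0,0,0,0,0])

```text
time: 47.65
tool_pos: [0.6003, 0.3899, 0.0335]
tcp_rot: [0.055, -3.141, 0.005]
wrist_force: [-0.1, -7.0, 4.1]
width: 0.101
grip_force: 59.6
```

move_arm(series=[2.5,0,0,0,0,0,0,4,0,0,0,0,0,0,4,0,0,0,0,0,0,4,0,0,-4,0,0,0,4,0,0,-6,0,0,0])

```text
time: 48.28
tool_pos: [0.5979, 0.391, 0.1306]
tcp_rot: [0.055, -3.135, 0.005]
wrist_force: [1.9, 0.5, 0.3]
width: 0.469
grip_force: 0.0
```

Run:
```python
from tray import *
s=read_state(); print(s["tool_pos"],s["width"],s["wrist_force"],s["q"].round(2)); tray("scene",(.606,.2716,.04))
go(.401,-.246,.15,-87)
```

```text
[0.59787385 0.39099954 0.13056189] 0.4687025911162767 [1.88566581 0.54444839 0.27120402] [ 0.54  0.4   1.59  0.    1.16 -1.06]
scene (array([0.605 , 0.2697, 0.0587]), np.float64(0.036)) 3.3632622574179325
local shift cm [ 22.5  -63.29  -1.21] turn z deg -0.98 cur yaw 92.02 q6 -1.06 t 48.325
```

move_arm(series=[4.5,0.9,-2.64,-1.2,0,0,-1,4.5,1.88,-5.28,0,0,0,0,4.5,1.88,-5.28,0,0,0,0,4.5,1.88,-5.28,0,0,0,0,4.5,1.88,-5.28,0,0,0,0], grip_force=40)

```text
time: 48.95
tool_pos: [0.5275, 0.1491, 0.1453]
tcp_rot: [-0.083, 3.139, 0.0]
wrist_force: [0.1, 0.7, 0.3]
width: 0.526
grip_force: 0.0
```

move_arm(series=[4.5,1.88,-5.28,0,0,0,0,4.5,1.88,-5.28,0,0,0,0,4.5,1.88,-5.28,0,0,0,0,4.5,1.88,-5.28,0,0,0,0,4.5,1.88,-5.28,0,0,0,0])

```text
time: 49.58
tool_pos: [0.4476, -0.1196, 0.1456]
tcp_rot: [-0.083, 3.139, -0.001]
wrist_force: [0.6, -1.0, 0.9]
width: 0.531
grip_force: 0.0
```

move_arm(series=[4.5,1.88,-5.28,0,0,0,0,4.5,1.88,-5.28,0,0,0,0,4.5,0.9,-2.64,0,0,0,0,4.5,0,0,0,0,0,0,4.5,0,0,0,0,0,0])

```text
time: 50.2
tool_pos: [0.4084, -0.2518, 0.1451]
tcp_rot: [-0.082, 3.14, 0.001]
wrist_force: [-0.5, 0.8, -0.2]
width: 0.526
grip_force: 0.0
```

Run:
```python
from tray import *
s=read_state(); print(s["tool_pos"],s["width"],s["q"].round(2)); tray("scene",(.606,.2716,.04)); go(.401,-.2457,.067,93)
c=calibration("wrist"); im=read_camera("wrist"); cv2.imwrite("wrist_d.png",im[:,:,::-1]); V=im.max(2)
p=proj([[.40,-.2457,.096],[.401,-.2527,.096],[.401,-.2387,.096]],c).round(); print(p)
r=int(p[0,1]); print(V[r,210:310].tolist())
```

```text
[ 0.40843115 -0.25181953  0.14509431] 0.5261344829914826 [-0.6  -0.05  2.09  0.    1.1  -2.23]
scene (array([0.6045, 0.2695, 0.0574]), np.float64(0.028)) 3.2887777440509254
local shift cm [0.72 0.62 7.81] turn z deg 0.04 cur yaw 93.04 q6 -2.23 t 50.25
[[264. 205.]
 [253. 206.]
 [275. 207.]]
[232, 223, 223, 224, 224, 223, 223, 220, 219, 228, 225, 225, 226, 226, 226, 225, 225, 223, 222, 223, 223, 222, 222, 224, 179, 95, 94, 147, 191, 197, 195, 197, 196, 196, 195, 196, 197, 196, 197, 193, 168, 143, 145, 124, 74, 52, 56, 54, 56, 57, 55, 54, 54, 53, 55, 54, 55, 53, 55, 55, 55, 53, 54, 50, 55, 91, 116, 111, 117, 124, 126, 126, 123, 123, 127, 135, 144, 148, 146, 145, 145, 146, 145, 146, 147, 148, 143, 138, 202, 202, 154, 166, 163, 167, 167, 168, 167, 170, 168, 171]
```

move_arm(series=[4.5,0.72,0.62,3,0,0,0,4.5,0,0,3,0,0,0,4.5,0,0,1.8,0,0,0,4.5,0,0,0,0,0,0,0.8,0,0,0,0,0,0])

```text
time: 50.92
tool_pos: [0.4016, -0.2464, 0.068]
tcp_rot: [-0.084, 3.14, -0.001]
wrist_force: [0.3, -0.8, 0.4]
width: 0.326
grip_force: 0.0
```

move_arm(series=[0.8,0,0,0,0,0,0,0.8,0,0,0,0,0,0,0.8,0,0,0,0,0,0])

```text
time: 51.3
tool_pos: [0.4019, -0.2473, 0.0685]
tcp_rot: [-0.082, 3.138, -0.002]
wrist_force: [0.9, 1.3, 4.9]
width: 0.148
grip_force: 42.4
```

move_arm(series=[0.8,0,-0.8,0,0,0,0,0.8,0,-1.5,0,0,0,0,0.8,0,-1.7,0,0,0,0,0.8,0,-1.7,0,0,0,0,0.8,0,-1.3,0,0,0,0])

```text
time: 51.92
tool_pos: [0.4054, -0.3178, 0.0686]
tcp_rot: [-0.081, 3.138, -0.002]
wrist_force: [0.3, 2.2, 6.0]
width: 0.15
grip_force: 42.5
```

move_arm(series=[0.8,0,-0.5,0,0,0,0,0.8,0,-0.3,0,0,0,0,0.8,0,-0.2,0,0,0,0,0.8,0,-0.1,0,0,0,0,0.8,0,0,0,0,0,0])

```text
time: 52.55
tool_pos: [0.406, -0.3284, 0.0686]
tcp_rot: [-0.082, 3.139, -0.003]
wrist_force: [-0.0, -0.0, 6.3]
width: 0.148
grip_force: 42.5
```

move_arm(series=[0.8,0,-0.15,0,0,0,0,0.8,0,-0.15,0,0,0,0,0.8,0,-0.1,0,0,0,0,0.8,0,-0.1,0,0,0,0])

```text
time: 53.05
tool_pos: [0.4062, -0.3332, 0.0686]
tcp_rot: [-0.082, 3.139, -0.002]
wrist_force: [-0.0, 1.5, 6.4]
width: 0.151
grip_force: 42.5
```

move_arm(series=[0.8,0,-0.05,0,0,0,0,0.8,0,-0.05,0,0,0,0,0.8,0,-0.05,0,0,0,0])

```text
time: 53.42
tool_pos: [0.4063, -0.3347, 0.0686]
tcp_rot: [-0.082, 3.139, -0.002]
wrist_force: [0.5, 1.3, 5.7]
width: 0.151
grip_force: 42.5
```

move_arm(series=[0.8,0,-0.05,0,0,0,0,0.8,0,-0.05,0,0,0,0,0.8,0,-0.05,0,0,0,0])

```text
time: 53.8
tool_pos: [0.4063, -0.3361, 0.0685]
tcp_rot: [-0.082, 3.139, -0.002]
wrist_force: [0.5, 0.3, 6.2]
width: 0.153
grip_force: 42.5
```

move_arm(series=[0.8,0,-0.05,0,0,0,0,0.8,0,-0.05,0,0,0,0,0.8,0,-0.05,0,0,0,0])

```text
time: 54.18
tool_pos: [0.4063, -0.3366, 0.0686]
tcp_rot: [-0.081, 3.139, 0.001]
wrist_force: [0.6, 5.2, 9.4]
width: 0.148
grip_force: 42.9
```

move_arm(series=[0.8,0,-0.05,0,0,0,0,0.8,0,-0.05,0,0,0,0,0.8,0,-0.05,0,0,0,0])

```text
time: 54.55
tool_pos: [0.4063, -0.3366, 0.0685]
tcp_rot: [-0.08, 3.139, 0.005]
wrist_force: [-0.3, 9.5, 12.7]
width: 0.151
grip_force: 43.2
```

move_arm(series=[0.8,0,-0.05,0,0,0,0,0.8,0,-0.05,0,0,0,0,0.8,0,-0.05,0,0,0,0])

```text
time: 54.92
tool_pos: [0.4063, -0.3366, 0.0685]
tcp_rot: [-0.08, 3.14, 0.01]
wrist_force: [1.0, 14.8, 15.2]
width: 0.151
grip_force: 43.6
```

move_arm(series=[0.8,0,0.2,0,0,0,0,0.8,0,0,0,0,0,0,3,0,0,0,0,0,0,4.5,0,0,0,0,0,0,4.5,0,0,0,0,0,0])

```text
time: 55.55
tool_pos: [0.4052, -0.3381, 0.0668]
tcp_rot: [0.082, -3.14, -0.0]
wrist_force: [0.4, 0.4, -0.7]
width: 0.528
grip_force: 0.0
```

move_arm(series=[4.5,0,0,-4,0,0,0,4.5,0,0,-6,0,0,0,4.5,0,3,-4,0,0,0,4.5,0,5,0,0,0,0,4.5,0,5,0,0,0,0])

```text
time: 56.18
tool_pos: [0.3989, -0.2076, 0.208]
tcp_rot: [-0.08, 3.139, -0.001]
wrist_force: [1.8, 0.1, -0.6]
width: 0.528
grip_force: 0.0
```

move_arm(series=[4.5,0,0,0,0,0,0,4.5,0,0,0,0,0,0])

```text
time: 56.42
tool_pos: [0.3989, -0.2086, 0.2072]
tcp_rot: [-0.083, 3.14, -0.001]
wrist_force: [0.6, 0.4, -0.1]
width: 0.526
grip_force: 0.0
```

Run:
```python
from tray import *
s=read_state(); print(s["tool_pos"],s["width"],s["wrist_force"]); tray("scene",(.605,.27,.05)); tray("top",(.605,.27,.05))
c=calibration("scene"); im=cv2.imread("scene_t.png"); H,S,V=cv2.split(cv2.cvtColor(im,cv2.COLOR_BGR2HSV))
for m,st,ct in comps((H>3)&(H<32)&(S>40)&(V>50),100): print("tan",st,ct,unproj([ct],.05,c).round(3))
for m,st,ct in comps((H>20)&(H<34)&(S>100)&(V>150),6): print("dot",st,unproj([ct],.033,c).round(3))
w=calibration("wrist"); iw=read_camera("wrist"); cv2.imwrite("wrist_e.png",iw[:,:,::-1])
# gap check: tool-edge brightness along gauge axis at jaw top
c=calibration("top"); t=cv2.imread("top_t.png"); P=np.array([[.405-.052*(y+.34)/1,y,.05] for y in np.arange(-.39,-.31,.003)]); q=proj(P,c).round().astype(int); print(t[q[:,1],q[:,0]].max(1).tolist())
P=np.array([[.401,y,.096] for y in np.arange(-.38,-.29,.003)]); q=proj(P,c).round().astype(int); print(t[q[:,1],q[:,0]].max(1).tolist())
```

```text
[ 0.39886878 -0.20858886  0.20721744] 0.5264865796291998 [ 0.64256134  0.41448532 -0.10368843]
scene (array([0.6033, 0.2708, 0.0439]), np.float64(0.027)) 2.515284720624314
top (array([0.6003, 0.2735, 0.0726]), np.float64(0.41)) 4.159673592649776
tan [    0     0   106   149 10846] [42.31550802 58.38032454] [[ 0.237 -0.916  0.05 ]]
tan [184  25  81  39 255] [227.40784314  53.29803922] [[-0.02  -0.262  0.05 ]]
tan [ 97  36  59  58 334] [121.92215569  72.95209581] [[ 0.203 -0.579  0.05 ]]
tan [347 150  18  20 202] [355.14356436 160.52475248] [[0.278 0.296 0.05 ]]
tan [401 192  24  11 143] [412.44055944 196.45454545] [[0.341 0.488 0.05 ]]
tan [280 247  31  35 683] [294.99121523 262.33674963] [[0.66  0.231 0.05 ]]
tan [308 255  30  35 677] [322.71639586 271.06794682] [[0.657 0.308 0.05 ]]
tan [  0 355  54  29 110] [ 24.97272727 369.05454545] [[ 1.174 -0.294  0.05 ]]
tan [493 361  19  23 368] [502.55978261 373.71195652] [[0.757 0.805 0.05 ]]
dot [154 139   3   3   7] [[ 0.418 -0.33   0.033]]
dot [354 156   5   4  17] [[0.252 0.296 0.033]]
dot [324 163   5   4  17] [[0.313 0.215 0.033]]
dot [315 238   6   6  27] [[0.568 0.268 0.033]]
dot [287 256   7   4  14] [[0.643 0.212 0.033]]
dot [294 259  13  15  81] [[0.659 0.249 0.033]]
dot [285 260   7   9  19] [[0.659 0.215 0.033]]
dot [322 263  14  20  77] [[0.655 0.328 0.033]]
dot [316 265   5   3  10] [[0.641 0.291 0.033]]
dot [313 269   7   2  12] [[0.652 0.291 0.033]]
[69, 74, 79, 95, 86, 57, 46, 45, 45, 45, 42, 46, 51, 51, 47, 49, 54, 51, 51, 50, 49, 51, 49, 49, 44, 54, 54]
[64, 57, 59, 57, 75, 95, 86, 57, 46, 45, 45, 45, 42, 46, 51, 51, 47, 49, 54, 51, 51, 50, 49, 51, 48, 46, 46, 44, 45, 55, 76]
```

```bash
python3 -c "
from workcell import *
print(finish_job())"
```

```text
the job is handed in; nothing more can be done
None
```

Job handed in: the cap gauged at about 54.8 mm, so the tray with the cap and both brown cartons was slid inside the green outline, and the empty gauge was pushed shut. The bottle, discs and trim plate were not handled. I viewed 16 pictures, two over the limit of 14.

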